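# Put the spice jars away in the flip-lid caddy

## Task

Put the spice jars away in the flip-lid caddy: press down the black tab on its front so that the lid springs up, steady the lid and swing it right back until it rests fully open on its own, then stand any fallen jars up and set all the jars upright inside in one straight row along the middle of the caddy's length, squared up side by side with their neighbours less than about a centimetre apart. With the row in order, swing the lid down without slamming it and press until the catch holds it fully shut, and leave the other kitchen things where they are.

Things in the scene. Friction and masses are not known exactly. Their poses are not given: they have to be found in the camera images.
- caddy: fixed spice caddy: shallow white tray, 120 mm (x) by 300 mm (y), walls 40 mm tall, 4 mm thick, floor 4 mm thick (a standing jar's origin is 36.5 mm above the tray's underside), under a sprung steel hood lid hinged along the far (+x) rim. Origin at the centre of the tray's underside, z up; -x is its front, with the black release tab.
- lid (a joint): hood lid's angle, rad: 0 shut and held by the catch, 1.75 at its stop (leaning back past upright). Hood 120 x 300 mm, 38 mm deep, walls 4 mm, 250 g. Released, a spring lifts it to about 0.5 to 0.8 rad; the stiff hinge lets it rest there or above, and it stays at the stop if pushed there. Shutting takes about 3 N at its front edge, 8 N in the last mm, where its catch bar snaps under the hook.
- lid_hinge (a point): middle of the lid's hinge line, on the far rim of the tray, 40.5 mm above its underside; the hinge line runs along the caddy's y.
- lid_edge (a point): middle of the front lower edge of the hood, 120 mm from the hinge line; level with it and on the -x side when shut.
- lid_roof (a point): point on the hood's outer top, 15 mm behind its front edge: when shut 105 mm in front (-x) of the hinge line and 38 mm above it. Press the lid shut here or beside it along the caddy's y: the hook stands just in front of the lid's middle, 44 mm wide, rising to 90 mm above the caddy's underside; 60 mm to either side is clear of it.
- latch (a joint): angle of the release tab, rad: 0 at rest, up to 0.28 pressed down; a spring returns it (about 1 N to start, 4 N fully down at point tab). The catch lets go at about 0.2 rad.
- tab (a point): where to press down: on top of the black release tab, 11 mm from its front end, on its middle line. Tab 40 mm wide (caddy y), 45 mm long (caddy x); the point lies 113 mm in front (-x) of the caddy's origin, 37 mm above its underside, and sinks 10 mm when pressed. The hook rises 34 mm behind this point.
- jar1: square spice jar, amber glass, round steel cap, 130 to 210 g; body 46 x 46 mm, 48 mm tall, cap 34 mm across, 17 mm tall, 65 mm tall in all. Origin on its axis at mid-height (32.5 mm above the foot); z points from foot to cap, x and y square to its flat sides. Starts lying on the table, its cap pointing away from the caddy.
- jar2: square spice jar, amber glass, round steel cap, 130 to 210 g; body 46 x 46 mm, 48 mm tall, cap 34 mm across, 17 mm tall, 65 mm tall in all. Origin on its axis at mid-height (32.5 mm above the foot); z points from foot to cap, x and y square to its flat sides. Starts lying on the table, its cap pointing away from the caddy. May be absent.
- jar3: square spice jar, amber glass, round steel cap, 130 to 210 g; body 46 x 46 mm, 48 mm tall, cap 34 mm across, 17 mm tall, 65 mm tall in all. Origin on its axis at mid-height (32.5 mm above the foot); z points from foot to cap, x and y square to its flat sides. Starts standing on the table. May be absent.
- jar4: square spice jar, amber glass, round steel cap, 130 to 210 g; body 46 x 46 mm, 48 mm tall, cap 34 mm across, 17 mm tall, 65 mm tall in all. Origin on its axis at mid-height (32.5 mm above the foot); z points from foot to cap, x and y square to its flat sides. Starts standing on the table. May be absent.
- cutter: round pastry cutter, a steel ring 56 mm across and 30 mm tall, lying between the caddy and the jars; leave alone. Origin at the centre of its underside.
- bowl: white mixing bowl, 200 mm across, 90 mm tall; leave alone. Origin under its centre.
- whisk: wire whisk, 260 mm long; leave alone. Origin under the middle of its length, x towards the wires.
- brush: pastry brush with steel handle, 235 mm long; leave alone. Origin under the middle of its length, x towards the bristles.
- mug: mug, 80 mm across, 90 mm tall; leave alone. Origin under its centre.
- cutter_tin: copper tin, 70 mm across, 50 mm tall; leave alone. Origin under its centre.
Things that resemble listed ones, but are neither listed nor needed, are in the scene too. What is shaped like the jar2 but green is not meant. What is shaped like the jar1 but yellow is not meant.

How it is judged (in metres and radians):
On the way, in this order (a step that is already met when the one before it is completed fails the run):
1. the catch is released and the lid springs up (value of joint lid above 0.35 rad), for 0.1 s.
2. the lid rests steady at its stop, fully open, and is let go (value of joint lid above 1.6 rad and velocity of joint lid between -0.15 and 0.15 rad/s and contact force between lid and the fingers below 0.2 N), for 0.4 s.
3. all jars stand upright in one straight row in the open caddy (angle between each of jar1, jar2, jar3, jar4's own z axis and vertical below 0.12 rad and height (world z) of each of jar1, jar2, jar3, jar4 above 0.03 m and z of each of jar1, jar2, jar3, jar4 in the frame of caddy below 0.042 m and x of jar1 in the frame of caddy between -0.012 and 0.012 m and y of jar1 in the frame of caddy between -0.13 and 0.13 m and (angle between the x axis of jar1 and the x axis of caddy, either way round below 0.17 rad or angle between the y axis of jar1 and the x axis of caddy, either way round below 0.17 rad) and (horizontal distance between jar1 and jar2 below 0.063 m or horizontal distance between jar1 and jar3 below 0.063 m or horizontal distance between jar1 and jar4 below 0.063 m) and linear speed of each of jar1, jar2, jar3, jar4 below 0.03 m/s and x of jar2 in the frame of caddy between -0.012 and 0.012 m and y of jar2 in the frame of caddy between -0.13 and 0.13 m and (angle between the x axis of jar2 and the x axis of caddy, either way round below 0.17 rad or angle between the y axis of jar2 and the x axis of caddy, either way round below 0.17 rad) and (horizontal distance between jar2 and jar1 below 0.063 m or horizontal distance between jar2 and jar3 below 0.063 m or horizontal distance between jar2 and jar4 below 0.063 m) and x of jar3 in the frame of caddy between -0.012 and 0.012 m and y of jar3 in the frame of caddy between -0.13 and 0.13 m and (angle between the x axis of jar3 and the x axis of caddy, either way round below 0.17 rad or angle between the y axis of jar3 and the x axis of caddy, either way round below 0.17 rad) and (horizontal distance between jar3 and jar1 below 0.063 m or horizontal distance between jar3 and jar2 below 0.063 m or horizontal distance between jar3 and jar4 below 0.063 m) and x of jar4 in the frame of caddy between -0.012 and 0.012 m and y of jar4 in the frame of caddy between -0.13 and 0.13 m and (angle between the x axis of jar4 and the x axis of caddy, either way round below 0.17 rad or angle between the y axis of jar4 and the x axis of caddy, either way round below 0.17 rad) and (horizontal distance between jar4 and jar1 below 0.063 m or horizontal distance between jar4 and jar2 below 0.063 m or horizontal distance between jar4 and jar3 below 0.063 m) and value of joint lid above 1.3 rad), for 0.3 s.
At the end, for the whole second after the job is handed in: Each jar stands on the caddy floor, upright within 0.12 rad, axis within 12 mm of the lengthwise middle line, squared within 0.17 rad, axis under 63 mm from another jar's; the lid is shut (below 0.03 rad), catch home; other things moved under 6 cm; all at rest (angle between each of jar1, jar2, jar3, jar4's own z axis and vertical below 0.12 rad and height (world z) of each of jar1, jar2, jar3, jar4 above 0.03 m and z of each of jar1, jar2, jar3, jar4 in the frame of caddy below 0.042 m and x of jar1 in the frame of caddy between -0.012 and 0.012 m and y of jar1 in the frame of caddy between -0.13 and 0.13 m and (angle between the x axis of jar1 and the x axis of caddy, either way round below 0.17 rad or angle between the y axis of jar1 and the x axis of caddy, either way round below 0.17 rad) and (horizontal distance between jar1 and jar2 below 0.063 m or horizontal distance between jar1 and jar3 below 0.063 m or horizontal distance between jar1 and jar4 below 0.063 m) and linear speed of each of jar1, jar2, jar3, jar4 below 0.03 m/s and x of jar2 in the frame of caddy between -0.012 and 0.012 m and y of jar2 in the frame of caddy between -0.13 and 0.13 m and (angle between the x axis of jar2 and the x axis of caddy, either way round below 0.17 rad or angle between the y axis of jar2 and the x axis of caddy, either way round below 0.17 rad) and (horizontal distance between jar2 and jar1 below 0.063 m or horizontal distance between jar2 and jar3 below 0.063 m or horizontal distance between jar2 and jar4 below 0.063 m) and x of jar3 in the frame of caddy between -0.012 and 0.012 m and y of jar3 in the frame of caddy between -0.13 and 0.13 m and (angle between the x axis of jar3 and the x axis of caddy, either way round below 0.17 rad or angle between the y axis of jar3 and the x axis of caddy, either way round below 0.17 rad) and (horizontal distance between jar3 and jar1 below 0.063 m or horizontal distance between jar3 and jar2 below 0.063 m or horizontal distance between jar3 and jar4 below 0.063 m) and x of jar4 in the frame of caddy between -0.012 and 0.012 m and y of jar4 in the frame of caddy between -0.13 and 0.13 m and (angle between the x axis of jar4 and the x axis of caddy, either way round below 0.17 rad or angle between the y axis of jar4 and the x axis of caddy, either way round below 0.17 rad) and (horizontal distance between jar4 and jar1 below 0.063 m or horizontal distance between jar4 and jar2 below 0.063 m or horizontal distance between jar4 and jar3 below 0.063 m) and value of joint lid below 0.03 rad and value of joint latch below 0.05 rad); the robot touches nothing.
It fails at once if the lid is slammed down (velocity of joint lid below -6 rad/s).
It fails at once if another kitchen thing is moved more than 6 cm (distance of any of cutter, bowl, whisk, brush, mug, cutter_tin from where it was at the start of the episode above 0.06 m).
Of jar2, jar3, jar4 only 2 to 3 are there at a start; the rules pass over those that are not, and their reading is None.
At some moment in a run one of jar1, jar2, jar3, jar4 may be knocked a few centimetres aside while the robot is not near it.
Once in a run the grip may slacken for a moment while it holds something.
It also fails if it takes over 210 s, if anything falls off the work surface, if the arm or the gripper's body presses on something with over 40 N, if the wrist force passes 120 N, or if a joint passes its speed limit or range.

## Robot

A 7-joint arm with a two-finger parallel gripper is mounted at the origin on the work surface. World frame = base frame: x ahead of the robot, y to its left, z up, the work surface at z = 0. Lengths are in mm, angles in degrees, forces in N, time in s.
With the tool pointing down it reaches from about 425 to 950 mm from the base axis. Payload 4.7 kg.
Tool frame: the origin (TCP) lies midway between the tips of the shut fingers; the grasp point (between the pads) lies 19 mm behind it; z points along the fingers, y is the line along which they close (so a half turn about z gives the same grasp; the last joint's range is limited). The gripper opens to 85 mm and grips with 20 to 120 N. Pads are 22 mm wide; open, the fingers measure 114 mm over their backs; the gripper's body (76 mm by 85 mm) begins 54 mm behind the grasp point. The pads swing forward as they close: fully open they stand 13 mm farther back than shut.
Start: joints at [-71.9, 26.849, -2.785, 87.806, 1.381, 65.374, -4.715], TCP at [228.116, 635.304, 231.335] pointing down, gripper open.
Joint ranges: [-148.3, 148.3], [-19.14, 114.17], [-79.39, 73.82], [5.75, 140.21], [-59.74, 239.74], [12.07, 113.84], [-152.46, 152.46]. Speed limits (degrees/s): [147.25, 147.25, 180, 180, 180, 180, 180].

## Interface

Orientations are given as [roll, pitch, yaw] about the fixed x, y, z axes, in that order (R = Rz(yaw) Ry(pitch) Rx(roll)).
In Python, from bench import r gives the robot as it stands.
- The arm moves only by the shell command python3 -m crank 'ROWS' [FORCE]. ROWS is JSON, a list of rows, each an object of numbers: "hand": the closure, from 0 (fully open) to 1 (shut); "dx", "dy", "dz": the shift along the tool's x, y, z in mm; "rx", "ry", "rz": the turn, a rotation vector about the tool's x, y, z in rad. A call has 1 to 8 rows; each row is the pose to reach, as a shift and turn from the pose commanded when the call began, along the tool's axes at that moment; what a row does not reach only later rows make up. A row lasts 1/8 s, in which the tool goes at most 62.5 mm and 10.7 degrees, less where a joint would pass 70% of its speed; a pose out of reach is approached as far as the arm can. A call with a gripper value outside its range is refused whole. The fingers move at their own pace and stop on an object; FORCE is the grip in N (left out, the last holds). Time passes only in rows, so rows that repeat a pose let the fingers close. It gives the time, the measured TCP pose, the force, the opening and the grip force at its end, in the units of the state.
- r.state(): the state, without advancing time (a new reading comes with each control period).
- r.capture(name): name is "scene" or "top" or "wrist"; returns a dict with "img" (400x640x3 uint8, red, green, blue), "z_map" (400x640 float32, mm along the optical axis (not along the pixel's ray), 0 where there is no reading), "intrinsics" (3x3 intrinsics, pixels), "rvec" (rotation vector, rad) and "tvec" (3), from world to camera coordinates, as OpenCV has them; the wrist camera has in their place "tool_from_camera" (4x4, takes a point from camera to tool coordinates, whose origin is the TCP and whose axes are the flange's). Camera axes: x right, y down, z forward; pixel columns grow to the right and rows downward; lengths in mm; the calibration is good to about 2 mm. A picture is of the moment at which its call begins: read the wrist's pose just before it.
- r.close_job(): hands the job in; it is judged then, once.
The state is a dict: "t": time; "q": joint angles; "joint_velocities": joint speeds; "effort": joint torques, N m; "eef_pos": TCP position; "ee_rot": TCP orientation; "ft_force": force on the tool from outside, world axes, zero at the start; "ft_torque": the same for the moment, N m; "opening": finger opening in mm; "finger_force": force on a finger pad.
Only numpy, scipy, OpenCV 4.12 (cv2) and the standard library are available. Lean on these libraries where they do the work, as an engineer would, in place of code of your own. Each camera call takes 0.05 s, during which the arm holds its last target. There are 200 camera calls.

## Working session

There is one attempt and no reset: what is moved stays moved. The work goes in short steps, Python scripts to look and compute and a shell command to move; the robot and the scene stay as the last step left them, time stands still between calls to the robot, and variables do not carry over. Pictures are saved under pics/ and viewed, at most 14 in all, crops included, and the job is handed in when it is done.

```bash
ls; mkdir -p pics
cat > h.py <<'E'
import numpy as np, cv2
from scipy.spatial.transform import Rotation as R
from bench import r
def cloud(name):
    s=r.state(); c=r.capture(name); z=c["z_map"].astype(float); K=np.array(c["intrinsics"])
    v,u=np.mgrid[0:400,0:640]
    P=np.stack([(u-K[0,2])/K[0,0]*z,(v-K[1,2])/K[1,1]*z,z],-1)
    if name=="wrist":
        T=np.array(c["tool_from_camera"]); A=R.from_euler('xyz',s["ee_rot"],degrees=True).as_matrix()
        P=P@T[:3,:3].T+T[:3,3]; P=P@A.T+np.array(s["eef_pos"])
    else:
        M=R.from_rotvec(np.ravel(c["rvec"])).as_matrix(); P=(P-np.ravel(c["tvec"]))@M
    P[z==0]=np.nan
    return c["img"],P
def save(img,n): cv2.imwrite(f"pics/{n}.png",img[:,:,::-1])
E
python3 - <<'E'
from h import *
np.set_printoptions(precision=1,suppress=True)
for n in ["scene","top"]:
    i,P=cloud(n); save(i,n); np.savez(n,i=i,P=P)
s=r.state(); print(s)
E
```

```text
pics
{'t': 0.1, 'q': array([-71.9,  26.9,  -2.8,  87.9,   1.4,  65.4,  -4.7]), 'joint_velocities': array([ 0. , -0.1,  0. , -0.1,  0. ,  0. , -0. ]), 'effort': array([  0. , -51.2,  -0. , -23.8,   0. ,   0. ,   0. ]), 'eef_pos': array([228. , 634.8, 230.4]), 'ee_rot': array([-179.9,    0. ,  160.2]), 'ft_force': array([-0.2, -0.3, -0.3]), 'ft_torque': array([ 0., -0., -0.]), 'finger_force': 0.0, 'opening': 85.66228375779649}
```

View pics/scene.png

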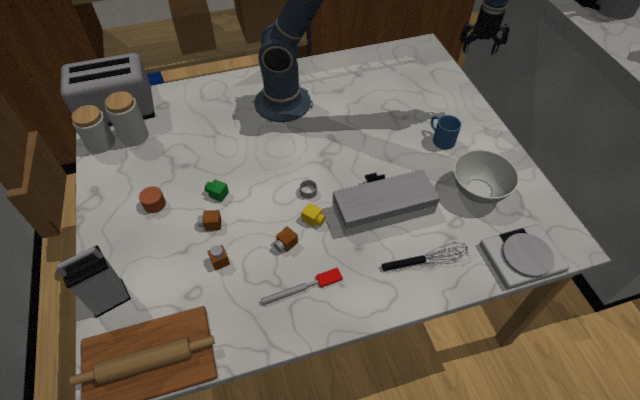

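View pics/top.png

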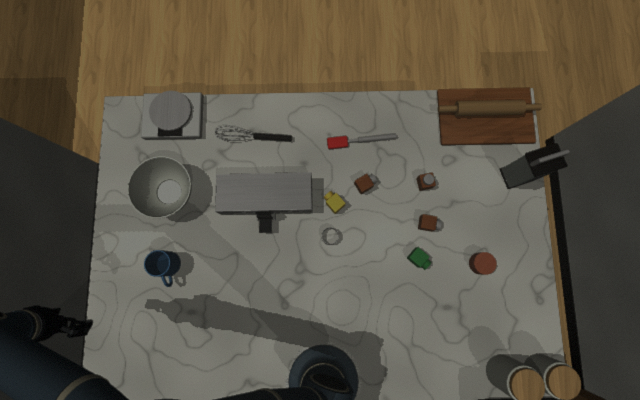

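The scene shows the caddy at top-view (265,190) with its tab at (265,222). There are three amber jars: lying at (366,183) and (430,223), standing at (427,181). The yellow and green jars are decoys, and the cutter is at (331,236).

Run:
```python
from h import *
np.set_printoptions(precision=1,suppress=True)
d=np.load("top.npz"); i,P=d["i"],d["P"]
hsv=cv2.cvtColor(i,cv2.COLOR_RGB2HSV)
def rep(n,m):
    k,l,st,c=cv2.connectedComponentsWithStats(m.astype(np.uint8))
    for j in range(1,k):
        if st[j,4]<25: continue
        p=P[l==j]; p=p[~np.isnan(p[:,0])]; 
        q=p[p[:,2]>8]
        if len(q)<10: continue
        rc=cv2.minAreaRect(q[:,:2].astype(np.float32))
        print(n,c[j],st[j,4],"med",np.median(q,0),"rect",rc[0],rc[1],round(rc[2],1),"zmax",np.percentile(q[:,2],95))
H,S,V=hsv[...,0],hsv[...,1],hsv[...,2]
box=np.zeros(H.shape,bool); box[140:290,110:500]=1
rep("amber",(H>5)&(H<16)&(S>150)&box)
rep("yellow",(H>22)&(H<33)&(S>150)&box)
rep("green",(H>50)&(H<80)&(S>120)&box)
z=P[...,2]
for n,(a,b,c_,e) in dict(caddy=(165,240,205,318),cutter=(225,250,315,345)).items():
    m=np.zeros(H.shape,bool); m[a:b,c_:e]=1
    rep(n,m&(z>15))
    if n=="caddy":
        rep("lidtop",m&(z>70)); rep("tab",m&(V<60)&(z>20))
for n,(a,b,c_,e) in dict(j1=(170,195,352,382),j2=(170,195,412,442),j3=(210,236,412,446)).items():
    m=np.zeros(H.shape,bool); m[a:b,c_:e]=1; rep(n,m&(z>10))
```

```text
amber [482.1 141.1] 28 med [ 751.8 -548.4   17.8] rect (751.2935791015625, -554.0375366210938) (46.11883544921875, 10.929381370544434) 87.7 zmax 21.53883394781112
amber [363.7 182.6] 132 med [ 610.4 -144.9   46.4] rect (610.78662109375, -145.28262329101562) (39.24656677246094, 42.14073944091797) 34.1 zmax 50.705287237042505
amber [428.4 221.7] 119 med [ 482.2 -344.8   46. ] rect (479.67242431640625, -345.77593994140625) (41.60665512084961, 40.6563720703125) 80.1 zmax 51.96971521259476
yellow [333.9 201.3] 233 med [551.9 -47.2  45.4] rect (554.2223510742188, -45.72905349731445) (61.71891403198242, 42.33191680908203) 39.8 zmax 49.7784481136952
green [420.  258.1] 225 med [ 366.8 -311.3   46. ] rect (364.61944580078125, -314.24169921875) (60.6987190246582, 40.58407211303711) 46.8 zmax 49.49243798994384
caddy [263.8 194.8] 4138 med [572.  172.6  78.8] rect (550.0985717773438, 174.83619689941406) (184.43101501464844, 300.8951721191406) 0.1 zmax 83.03336021030445
lidtop [263.3 192.1] 3684 med [579.2 174.6  79.2] rect (572.8350830078125, 174.93438720703125) (138.9575653076172, 300.8028564453125) 0.1 zmax 83.14482792872137
tab [265.3 217.1] 517 med [511.2 171.9  40.3] rect (491.52996826171875, 172.73809814453125) (67.20162200927734, 298.27801513671875) 1.2 zmax 83.89899533672764
j1 [365.2 182.4] 288 med [ 613.  -149.    44.3] rect (616.0127563476562, -153.9635009765625) (46.16766357421875, 65.61723327636719) 28.0 zmax 49.5338826194952
j2 [426.  180.8] 257 med [ 611.7 -343.3   49.4] rect (621.0733032226562, -348.3606872558594) (56.932193756103516, 46.712921142578125) 10.4 zmax 67.8570904512098
j3 [429.3 222.5] 314 med [ 477.4 -348.    44.5] rect (478.7157287597656, -354.6045837402344) (65.60218811035156, 46.96809005737305) 78.6 zmax 49.32920451634058
```

The caddy is square to the world, with its origin near (582,175), which puts the tab at (469,175,37). I'll write a helper that converts a world target to tool shifts, then go to the tab.

```bash
cat > d.py <<'E'
import sys
from h import *
# d.py x y z yaw [cx cy tiltdeg]: TCP target; tool down with yaw, then tilted by tiltdeg about its own y axis
def rel(p,yaw,tilt=0):
    s=r.state(); A=R.from_euler('xyz',s["ee_rot"],degrees=True)
    B=R.from_euler('xyz',[180,0,yaw],degrees=True)*R.from_euler('y',tilt,degrees=True)
    d=A.inv().apply(np.array(p)-s["eef_pos"]); w=(A.inv()*B).as_rotvec()
    print("d",d.round(1),"r",w.round(3),"| dist",round(np.linalg.norm(d)),"deg",round(np.degrees(np.linalg.norm(w)),1),"zdir",B.apply([0,0,1]).round(2))
if __name__=="__main__":
    a=list(map(float,sys.argv[1:])); rel(a[:3],*a[3:])
E
python3 d.py 466 175 170 180
```

```text
d [-379.4 -352.2   61. ] r [-0.002 -0.    -0.345] | dist 521 deg 19.8 zdir [ 0.  0. -1.]
```

```bash
python3 -m crank '[{"hand":1,"dx":-379.4,"dy":-352.2,"dz":0,"rz":-0.345},{"hand":1,"dx":-379.4,"dy":-352.2,"dz":0,"rz":-0.345},{"hand":1,"dx":-379.4,"dy":-352.2,"dz":0,"rz":-0.345},{"hand":1,"dx":-379.4,"dy":-352.2,"dz":0,"rz":-0.345},{"hand":1,"dx":-379.4,"dy":-352.2,"dz":0,"rz":-0.345},{"hand":1,"dx":-379.4,"dy":-352.2,"dz":0,"rz":-0.345},{"hand":1,"dx":-379.4,"dy":-352.2,"dz":0,"rz":-0.345},{"hand":1,"dx":-379.4,"dy":-352.2,"dz":0,"rz":-0.345}]' 40; python3 -m crank '[{"hand":1,"dz":0}]'; python3 d.py 466 175 120 180
python3 - <<'E'
from h import *
i,P=cloud("wrist"); save(i,"w1"); np.savez("w1",i=i,P=P); print(r.capture("wrist")["tool_from_camera"])
E
```

```text
d [-379.4 -352.1  111. ] r [-0.002 -0.    -0.345] | dist 529 deg 19.8 zdir [ 0.  0. -1.]
[[-6.50304988e-04 -9.66161990e-01 -2.57935236e-01  6.48623535e+01]
 [ 9.99999785e-01 -6.50030800e-04 -8.63387120e-05 -2.87100201e-01]
 [-8.42486658e-05 -2.57935236e-01  9.66162205e-01 -1.41754830e+02]
 [ 0.00000000e+00  0.00000000e+00  0.00000000e+00  1.00000000e+00]]schema error: expected keys hand, dx, dy, dz, rx, ry, rz
schema error: expected keys hand, dx, dy, dz, rx, ry, rz
```

View pics/w1.png

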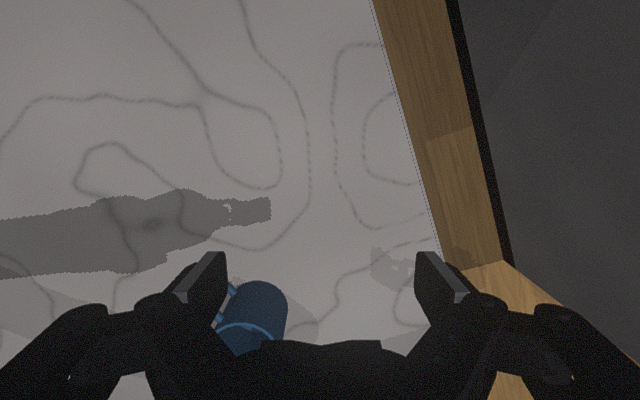

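The picture only shows the mug and the table edge, because the move was refused: every row needs all seven keys. I'll send it again.

```bash
python3 -m crank '[{"hand":1,"dx":-379.4,"dy":-352.2,"dz":0,"rx":0,"ry":0,"rz":-0.345},{"hand":1,"dx":-379.4,"dy":-352.2,"dz":0,"rx":0,"ry":0,"rz":-0.345},{"hand":1,"dx":-379.4,"dy":-352.2,"dz":0,"rx":0,"ry":0,"rz":-0.345},{"hand":1,"dx":-379.4,"dy":-352.2,"dz":0,"rx":0,"ry":0,"rz":-0.345},{"hand":1,"dx":-379.4,"dy":-352.2,"dz":0,"rx":0,"ry":0,"rz":-0.345},{"hand":1,"dx":-379.4,"dy":-352.2,"dz":0,"rx":0,"ry":0,"rz":-0.345},{"hand":1,"dx":-379.4,"dy":-352.2,"dz":0,"rx":0,"ry":0,"rz":-0.345},{"hand":1,"dx":-379.4,"dy":-352.2,"dz":0,"rx":0,"ry":0,"rz":-0.345}]' 40
python3 d.py 466 175 60 180
```

```text
t: 1.2
eef_pos: [458.7, 189.4, 231.5]
ee_rot: [180.0, 0.0, -180.0]
ft_force: [1.9, 0.3, 0.9]
opening: 0.4
finger_force: 0.0
d [ -7.2 -14.5 171.5] r [0.001 0.001 0.   ] | dist 172 deg 0.1 zdir [ 0.  0. -1.]
```

```bash
python3 -m crank '[{"hand":1,"dx":-7.2,"dy":-14.5,"dz":50,"rx":0,"ry":0,"rz":0},{"hand":1,"dx":-7.2,"dy":-14.5,"dz":100,"rx":0,"ry":0,"rz":0},{"hand":1,"dx":-7.2,"dy":-14.5,"dz":150,"rx":0,"ry":0,"rz":0},{"hand":1,"dx":-7.2,"dy":-14.5,"dz":180,"rx":0,"ry":0,"rz":0},{"hand":1,"dx":-7.2,"dy":-14.5,"dz":185,"rx":0,"ry":0,"rz":0},{"hand":1,"dx":-7.2,"dy":-14.5,"dz":185,"rx":0,"ry":0,"rz":0}]'
python3 d.py 466 175 30 180
python3 - <<'E'
from h import *
i,P=cloud("wrist");z=P[...,2]
m=(z>60);print(np.nanmin(P[m],0),np.nanmax(P[m],0))
E
```

```text
t: 1.95
eef_pos: [465.7, 177.0, 46.8]
ee_rot: [180.0, 0.0, -180.0]
ft_force: [1.0, 1.1, 0.7]
opening: -0.2
finger_force: 0.0
d [-0.2 -2.  16.8] r [0.    0.001 0.   ] | dist 17 deg 0.1 zdir [ 0.  0. -1.]
[444.79870357  25.34831328  60.00296055] [524.34774121 327.01675597 146.98354905]
```

```bash
python3 -m crank '[{"hand":1,"dx":0,"dy":-2,"dz":8,"rx":0,"ry":0,"rz":0},{"hand":1,"dx":0,"dy":-2,"dz":13,"rx":0,"ry":0,"rz":0},{"hand":1,"dx":0,"dy":-2,"dz":17,"rx":0,"ry":0,"rz":0},{"hand":1,"dx":0,"dy":-2,"dz":20,"rx":0,"ry":0,"rz":0},{"hand":1,"dx":0,"dy":-2,"dz":21,"rx":0,"ry":0,"rz":0},{"hand":1,"dx":0,"dy":-2,"dz":21,"rx":0,"ry":0,"rz":0},{"hand":1,"dx":0,"dy":-2,"dz":21,"rx":0,"ry":0,"rz":0}]'
python3 - <<'E'
from h import *
i,P=cloud("top");z=P[...,2]
m=(z>45)&(P[...,0]>450)&(P[...,0]<720)&(P[...,1]>20)&(P[...,1]<110)
q=P[m]
for x in range(500,680,15):
    s=q[(q[:,0]>x)&(q[:,0]<=x+15)]
    if len(s): print(x,len(s),np.median(s[:,2]).round(),s[:,2].max().round())
E
```

```text
t: 2.88
eef_pos: [463.6, 174.8, 27.0]
ee_rot: [-180.0, -0.2, -180.0]
ft_force: [-11.5, -2.1, 25.4]
opening: -0.0
finger_force: 13.5
515 3 46.0 47.0
530 34 108.0 113.0
545 174 122.0 138.0
560 140 134.0 142.0
575 115 126.0 133.0
590 120 115.0 124.0
605 114 105.0 115.0
620 111 96.0 103.0
635 108 86.0 95.0
650 87 77.0 85.0
```

The lid has sprung to about 0.55 rad. Now I'll push it back with a fingertip at its front edge, at y≈105 to stay clear of the hook.

```bash
python3 -m crank '[{"hand":1,"dx":10,"dy":0,"dz":-40,"rx":0,"ry":0,"rz":0},{"hand":1,"dx":10,"dy":-35,"dz":-60,"rx":0,"ry":0,"rz":0},{"hand":1,"dx":0,"dy":-70,"dz":-55,"rx":0,"ry":0,"rz":0},{"hand":1,"dx":-25,"dy":-70,"dz":-52,"rx":0,"ry":0,"rz":0},{"hand":1,"dx":-48,"dy":-70,"dz":-51,"rx":0,"ry":0,"rz":0},{"hand":1,"dx":-48,"dy":-70,"dz":-51,"rx":0,"ry":0,"rz":0}]'
python3 d.py 529 105 78 180
```

```text
t: 3.68
eef_pos: [515.4, 104.5, 76.2]
ee_rot: [180.0, 0.2, 179.9]
ft_force: [-1.2, 0.0, -0.7]
opening: -0.1
finger_force: 0.0
d [-13.7   0.5  -1.7] r [ 0.     0.003 -0.001] | dist 14 deg 0.2 zdir [ 0.  0. -1.]
```

```bash
python3 -m crank '[{"hand":1,"dx":-8,"dy":0,"dz":-2,"rx":0,"ry":0,"rz":0},{"hand":1,"dx":-15,"dy":0,"dz":-4,"rx":0,"ry":0,"rz":0},{"hand":1,"dx":-23,"dy":0,"dz":-15,"rx":0,"ry":0,"rz":0},{"hand":1,"dx":-32,"dy":0,"dz":-25,"rx":0,"ry":0,"rz":0},{"hand":1,"dx":-43,"dy":0,"dz":-34,"rx":0,"ry":0,"rz":0},{"hand":1,"dx":-56,"dy":0,"dz":-43,"rx":0,"ry":0,"rz":0},{"hand":1,"dx":-70,"dy":0,"dz":-50,"rx":0,"ry":0,"rz":0},{"hand":1,"dx":-84,"dy":0,"dz":-55,"rx":0,"ry":0,"rz":0}]'
cat > lid.py <<'E'
from h import *
i,P=cloud("scene");z=P[...,2]
for y0,y1 in((30,90),(190,310)):
    m=(z>50)&(P[...,0]>520)&(P[...,0]<760)&(P[...,1]>y0)&(P[...,1]<y1); q=P[m]
    print(y0,[(zz,len(s),s[:,0].min().round(),s[:,0].max().round()) for zz in range(50,210,15) for s in [q[(q[:,2]>zz)&(q[:,2]<=zz+15)]] if len(s)])
E
python3 lid.py
```

```text
t: 4.68
eef_pos: [598.5, 105.0, 132.0]
ee_rot: [180.0, 0.1, -180.0]
ft_force: [-1.2, -0.1, 0.0]
opening: 0.0
finger_force: 0.4
30 [(50, 79, np.float64(670.0), np.float64(679.0)), (65, 82, np.float64(667.0), np.float64(676.0)), (80, 81, np.float64(661.0), np.float64(671.0)), (95, 84, np.float64(655.0), np.float64(667.0)), (110, 81, np.float64(648.0), np.float64(663.0)), (125, 88, np.float64(649.0), np.float64(658.0)), (140, 113, np.float64(605.0), np.float64(655.0)), (155, 218, np.float64(604.0), np.float64(651.0)), (170, 22, np.float64(587.0), np.float64(611.0)), (185, 37, np.float64(587.0), np.float64(612.0)), (200, 35, np.float64(596.0), np.float64(614.0))]
190 [(50, 140, np.float64(670.0), np.float64(679.0)), (65, 140, np.float64(520.0), np.float64(675.0)), (80, 158, np.float64(660.0), np.float64(673.0)), (95, 163, np.float64(656.0), np.float64(668.0)), (110, 146, np.float64(652.0), np.float64(664.0)), (125, 166, np.float64(647.0), np.float64(660.0)), (140, 193, np.float64(605.0), np.float64(656.0)), (155, 407, np.float64(609.0), np.float64(651.0)), (170, 2, np.float64(629.0), np.float64(649.0))]
```

Now the lid is at about 1.3 rad and following the finger. I'll push it on to the stop.

```bash
python3 -m crank '[{"hand":1,"dx":-12,"dy":0,"dz":-3,"rx":0,"ry":0,"rz":0},{"hand":1,"dx":-24,"dy":0,"dz":-4,"rx":0,"ry":0,"rz":0},{"hand":1,"dx":-36,"dy":0,"dz":-3,"rx":0,"ry":0,"rz":0},{"hand":1,"dx":-46,"dy":0,"dz":-2,"rx":0,"ry":0,"rz":0},{"hand":1,"dx":-54,"dy":0,"dz":-1,"rx":0,"ry":0,"rz":0},{"hand":1,"dx":-58,"dy":0,"dz":-1,"rx":0,"ry":0,"rz":0},{"hand":1,"dx":-61,"dy":0,"dz":-1,"rx":0,"ry":0,"rz":0},{"hand":1,"dx":-61,"dy":0,"dz":-1,"rx":0,"ry":0,"rz":0}]'
python3 lid.py
```

```text
t: 5.72
eef_pos: [652.5, 104.8, 131.7]
ee_rot: [-180.0, -0.8, -180.0]
ft_force: [-15.3, -0.6, 9.6]
opening: -0.0
finger_force: 7.8
30 [(50, 40, np.float64(681.0), np.float64(686.0)), (65, 35, np.float64(682.0), np.float64(688.0)), (80, 41, np.float64(686.0), np.float64(691.0)), (95, 41, np.float64(688.0), np.float64(693.0)), (110, 43, np.float64(691.0), np.float64(696.0)), (125, 40, np.float64(694.0), np.float64(699.0)), (140, 212, np.float64(662.0), np.float64(701.0)), (155, 91, np.float64(663.0), np.float64(696.0)), (170, 22, np.float64(643.0), np.float64(666.0)), (185, 45, np.float64(640.0), np.float64(671.0)), (200, 32, np.float64(649.0), np.float64(670.0))]
190 [(50, 60, np.float64(680.0), np.float64(686.0)), (65, 75, np.float64(682.0), np.float64(688.0)), (80, 74, np.float64(685.0), np.float64(690.0)), (95, 74, np.float64(688.0), np.float64(694.0)), (110, 73, np.float64(691.0), np.float64(696.0)), (125, 76, np.float64(694.0), np.float64(699.0)), (140, 391, np.float64(661.0), np.float64(702.0)), (155, 167, np.float64(661.0), np.float64(696.0))]
```

```bash
python3 -m crank '[{"hand":1,"dx":30,"dy":0,"dz":0,"rx":0,"ry":0,"rz":0},{"hand":0.6,"dx":50,"dy":0,"dz":-40,"rx":0,"ry":0,"rz":0},{"hand":0,"dx":50,"dy":0,"dz":-90,"rx":0,"ry":0,"rz":0},{"hand":0,"dx":50,"dy":0,"dz":-90,"rx":0,"ry":0,"rz":0}]'
python3 lid.py; python3 d.py 612 -150 230 119; python3 -c "
from h import *;print(r.state()['q'])"
```

```text
t: 6.28
eef_pos: [611.2, 105.2, 227.2]
ee_rot: [179.9, 0.6, -180.0]
ft_force: [0.5, -0.1, 0.2]
opening: 53.9
finger_force: 0.0
30 [(50, 36, np.float64(681.0), np.float64(686.0)), (65, 44, np.float64(682.0), np.float64(688.0)), (80, 35, np.float64(685.0), np.float64(692.0)), (95, 40, np.float64(689.0), np.float64(693.0)), (110, 41, np.float64(691.0), np.float64(696.0)), (125, 47, np.float64(692.0), np.float64(699.0)), (140, 209, np.float64(661.0), np.float64(701.0)), (155, 91, np.float64(662.0), np.float64(699.0))]
190 [(50, 62, np.float64(679.0), np.float64(685.0)), (65, 82, np.float64(520.0), np.float64(688.0)), (80, 70, np.float64(685.0), np.float64(690.0)), (95, 76, np.float64(688.0), np.float64(692.0)), (110, 79, np.float64(690.0), np.float64(697.0)), (125, 78, np.float64(693.0), np.float64(700.0)), (140, 397, np.float64(660.0), np.float64(702.0)), (155, 157, np.float64(662.0), np.float64(698.0))]
d [  -2.3 -255.    -5.8] r [0.004 0.004 1.065] | dist 255 deg 61.0 zdir [ 0.  0. -1.]
[-19.42349567  21.68270954   7.63807334  97.05251602  -3.22058845
  61.17794222  79.22817572]
```

```bash
python3 -m crank '[{"hand":0,"dx":-2,"dy":-255,"dz":-5,"rx":0,"ry":0,"rz":1.065},{"hand":0,"dx":-2,"dy":-255,"dz":-5,"rx":0,"ry":0,"rz":1.065},{"hand":0,"dx":-2,"dy":-255,"dz":-5,"rx":0,"ry":0,"rz":1.065},{"hand":0,"dx":-2,"dy":-255,"dz":-5,"rx":0,"ry":0,"rz":1.065},{"hand":0,"dx":-2,"dy":-255,"dz":-5,"rx":0,"ry":0,"rz":1.065},{"hand":0,"dx":-2,"dy":-255,"dz":-5,"rx":0,"ry":0,"rz":1.065},{"hand":0,"dx":-2,"dy":-255,"dz":-5,"rx":0,"ry":0,"rz":1.065},{"hand":0,"dx":-2,"dy":-255,"dz":-5,"rx":0,"ry":0,"rz":1.065}]'
cat > jars.py <<'E'
import sys
from h import *
np.set_printoptions(precision=1,suppress=True)
def jars(cam,zlo=33):
    i,P=cloud(cam); hsv=cv2.cvtColor(i,cv2.COLOR_RGB2HSV); z=P[...,2]
    H,S=hsv[...,0].astype(int),hsv[...,1]
    m=(z>zlo)&(z<80)&(P[...,0]>300)&(P[...,1]<0 if cam!="in" else True)&(P[...,0]<700)&(P[...,1]>-480)
    k,l,st,c=cv2.connectedComponentsWithStats(m.astype(np.uint8),connectivity=4)
    for j in range(1,k):
        q=P[l==j]
        if len(q)<60: continue
        a=(l==j)&(S>120)&(H<18); yg=(l==j)&(S>120)&(H>=20)&(H<90)
        if yg.sum()>a.sum() or a.sum()<20: continue
        top=q[q[:,2]>58]
        rc=cv2.minAreaRect(q[:,:2].astype(np.float32)); b=P[a]; b=b[b[:,2]>40]
        print("jar px",c[j].round(),"n",len(q),"rect",np.array(rc[0]),np.array(rc[1]),round(rc[2],1),"body",np.array(cv2.minAreaRect(b[:,:2].astype(np.float32))[0]) if len(b)>5 else None,"cap",(len(top),np.array(cv2.minEnclosingCircle(top[:,:2].astype(np.float32))[0])) if len(top)>10 else None,"z95",np.percentile(q[:,2],97))
    return i,P
if __name__=="__main__":
    i,P=jars(sys.argv[1])
    if len(sys.argv)>2: save(i,sys.argv[2])
E
python3 jars.py wrist wA; echo; python3 jars.py top
```

```text
t: 7.32
eef_pos: [610.1, -149.8, 226.4]
ee_rot: [-179.9, -0.0, 119.1]
ft_force: [-0.6, 0.3, 0.4]
opening: 85.2
finger_force: 0.0
jar px [325. 184.] n 2270 rect [ 616.7 -151.4] [46.  64.6] 29.7 body [ 612.2 -144. ] cap None z95 46.31094794388408
jar px [140. 275.] n 1885 rect [ 479.  -352.1] [66.3 46.2] 78.4 body [ 481.1 -343.7] cap None z95 46.27961865269415
jar px [245. 328.] n 1610 rect [ 616.2 -346.9] [46.  46.2] 10.3 body [ 616.  -346.4] cap (655, array([ 616.3, -347.4])) z95 64.80336636963435
jar px [  6. 317.] n 207 rect [ 355.6 -476.3] [ 4.7 23.7] 77.4 body [ 358.6 -476.9] cap None z95 49.459417721445135

jar px [427. 180.] n 220 rect [ 615.8 -349.6] [45.8 47.5] 9.7 body [ 614.9 -348.8] cap (89, array([ 616.3, -349.5])) z95 68.84435560830205
jar px [430. 222.] n 271 rect [ 479.5 -354.5] [66.5 47. ] 78.4 body [ 480. -345.] cap None z95 50.94704827680795
```

View pics/wA.png

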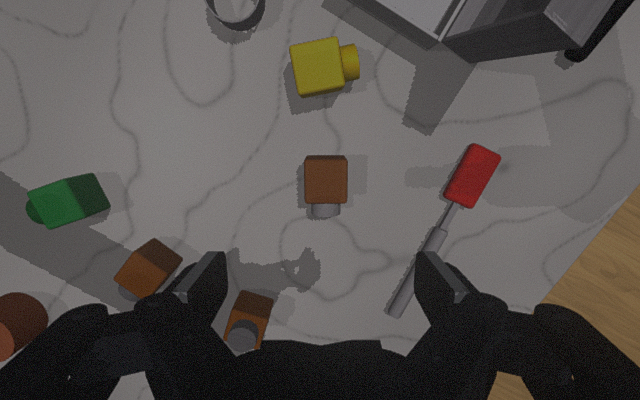

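Jar A sits centred at px (326,185) with its cap pointing down the image. The other two amber jars are at (148,270), lying, and (247,325), standing. I'll pre-tilt the tool and approach jar A.

```bash
python3 d.py 627.3 -169.9 77 119.7 30
```

```text
d [-25.9   5.3 149.8] r [ 0.002  0.523 -0.011] | dist 152 deg 30.0 zdir [-0.25  0.43 -0.87]
```

```bash
python3 -m crank '[{"hand":0,"dx":-26,"dy":5.3,"dz":50,"rx":0,"ry":0.17,"rz":-0.011},{"hand":0,"dx":-26,"dy":5.3,"dz":100,"rx":0,"ry":0.35,"rz":-0.011},{"hand":0,"dx":-26,"dy":5.3,"dz":140,"rx":0,"ry":0.523,"rz":-0.011},{"hand":0,"dx":-26,"dy":5.3,"dz":150,"rx":0,"ry":0.523,"rz":-0.011},{"hand":0,"dx":-26,"dy":5.3,"dz":150,"rx":0,"ry":0.523,"rz":-0.011}]'
python3 d.py 607.3 -134.9 8 119.7 30; python3 jars.py wrist
```

```text
t: 8.05
eef_pos: [627.7, -169.6, 77.5]
ee_rot: [179.8, -29.9, 119.8]
ft_force: [-0.4, -0.2, 0.9]
opening: 85.7
finger_force: 0.0
d [ 0.1 -0.8 80.3] r [0.003 0.001 0.001] | dist 80 deg 0.2 zdir [-0.25  0.43 -0.87]
jar px [320. 226.] n 6660 rect [ 617.1 -151.7] [46.2 64.6] 29.7 body [ 613.2 -145. ] cap None z95 46.27367898236159
```

```bash
python3 -m crank '[{"hand":0,"dx":0,"dy":-0.5,"dz":40,"rx":0,"ry":0,"rz":0},{"hand":0,"dx":0,"dy":-0.5,"dz":70,"rx":0,"ry":0,"rz":0},{"hand":0,"dx":0,"dy":-0.5,"dz":79,"rx":0,"ry":0,"rz":0},{"hand":0.3,"dx":0,"dy":-0.5,"dz":79,"rx":0,"ry":0,"rz":0},{"hand":1,"dx":0,"dy":-0.5,"dz":79,"rx":0,"ry":0,"rz":0},{"hand":1,"dx":0,"dy":-0.5,"dz":79,"rx":0,"ry":0,"rz":0},{"hand":1,"dx":0,"dy":-0.5,"dz":79,"rx":0,"ry":0,"rz":0},{"hand":1,"dx":0,"dy":-0.5,"dz":79,"rx":0,"ry":0,"rz":0}]' 60
```

```text
t: 9.1
eef_pos: [609.3, -137.6, 10.9]
ee_rot: [179.7, -29.8, 119.7]
ft_force: [1.7, -0.7, 6.1]
opening: 45.6
finger_force: 61.9
```

```bash
python3 d.py 617 -153 110 119.7 -50
```

```text
d [ 34.3  -0.4 -94.6] r [ 0.005 -1.393 -0.004] | dist 101 deg 79.8 zdir [ 0.38 -0.67 -0.64]
```

```bash
python3 -m crank '[{"hand":1,"dx":15,"dy":0,"dz":-30,"rx":0,"ry":0,"rz":0},{"hand":1,"dx":30,"dy":0,"dz":-80,"rx":0,"ry":-0.18,"rz":0},{"hand":1,"dx":34,"dy":0,"dz":-95,"rx":0,"ry":-0.36,"rz":0},{"hand":1,"dx":34,"dy":0,"dz":-95,"rx":0,"ry":-0.54,"rz":0},{"hand":1,"dx":34,"dy":0,"dz":-95,"rx":0,"ry":-0.72,"rz":0},{"hand":1,"dx":34,"dy":0,"dz":-95,"rx":0,"ry":-0.9,"rz":0},{"hand":1,"dx":34,"dy":0,"dz":-95,"rx":0,"ry":-1.08,"rz":0},{"hand":1,"dx":34,"dy":0,"dz":-95,"rx":0,"ry":-1.26,"rz":0}]'
python3 d.py 617 -153 110 119.7 -50;python3 -c "
from h import *;print(r.state()['q'])"
```

```text
t: 10.1
eef_pos: [616.7, -151.2, 109.5]
ee_rot: [179.4, 42.4, 119.2]
ft_force: [0.0, -0.9, -6.2]
opening: 45.4
finger_force: 61.8
d [-1.6 -0.6  0.8] r [ 0.004 -0.132 -0.006] | dist 2 deg 7.6 zdir [ 0.38 -0.67 -0.64]
[-50.37717071  43.24375825  59.72627926 121.56677533   7.61717889
  12.83928603  16.48382365]
```

```bash
python3 -m crank '[{"hand":1,"dx":30,"dy":0,"dz":33,"rx":0,"ry":0,"rz":0},{"hand":1,"dx":48,"dy":0,"dz":52,"rx":0,"ry":0,"rz":0},{"hand":1,"dx":56,"dy":0,"dz":61,"rx":0,"ry":0,"rz":0},{"hand":1,"dx":58,"dy":0,"dz":63.5,"rx":0,"ry":0,"rz":0},{"hand":1,"dx":59.4,"dy":0,"dz":65,"rx":0,"ry":0,"rz":0},{"hand":1,"dx":59.4,"dy":0,"dz":65,"rx":0,"ry":0,"rz":0}]'
python3 -c "
from h import *;print(r.state()['q'])
i,P=cloud('scene');save(i[200:300,200:400].repeat(3,0).repeat(3,1),'s2')"
```

```text
t: 10.85
eef_pos: [616.7, -151.9, 20.6]
ee_rot: [179.7, 42.2, 119.4]
ft_force: [-0.3, 0.6, -1.0]
opening: 45.5
finger_force: 62.1
[-38.47339996  45.60142602  41.33362536 122.1137475   66.80009391
  12.35493161 -46.12293266]
```

View pics/s2.png

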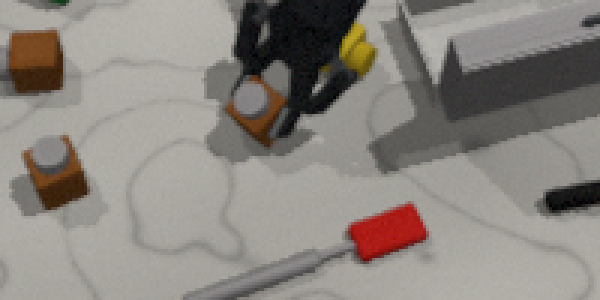

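The jar is held near upright just above the table (crop centre (250,105)). I'll lower it a touch and release.

```bash
python3 -m crank '[{"hand":1,"dx":2,"dy":0,"dz":2.2,"rx":0,"ry":0,"rz":0},{"hand":1,"dx":2,"dy":0,"dz":2.2,"rx":0,"ry":0,"rz":0},{"hand":0.25,"dx":2,"dy":0,"dz":2.2,"rx":0,"ry":0,"rz":0},{"hand":0.2,"dx":2,"dy":0,"dz":2.2,"rx":0,"ry":0,"rz":0},{"hand":0,"dx":2,"dy":0,"dz":2.2,"rx":0,"ry":0,"rz":0},{"hand":0,"dx":2,"dy":0,"dz":2.2,"rx":0,"ry":0,"rz":0}]'
python3 -m crank '[{"hand":0,"dx":0,"dy":0,"dz":-40,"rx":0,"ry":0,"rz":0},{"hand":0,"dx":0,"dy":0,"dz":-90,"rx":0,"ry":0,"rz":0},{"hand":0,"dx":-60,"dy":0,"dz":-130,"rx":0,"ry":0,"rz":0},{"hand":0,"dx":-100,"dy":0,"dz":-150,"rx":0,"ry":0.1,"rz":0},{"hand":0,"dx":-100,"dy":0,"dz":-150,"rx":0,"ry":0.3,"rz":0},{"hand":0,"dx":-100,"dy":0,"dz":-150,"rx":0,"ry":0.5,"rz":0},{"hand":0,"dx":-100,"dy":0,"dz":-150,"rx":0,"ry":0.73,"rz":0},{"hand":0,"dx":-100,"dy":0,"dz":-150,"rx":0,"ry":0.73,"rz":0}]'
python3 jars.py wrist; python3 -c "
from h import *;print(r.state()['q'])"
```

```text
t: 11.65
eef_pos: [616.5, -151.6, 17.0]
ee_rot: [179.8, 42.2, 119.4]
ft_force: [-0.4, -0.2, -0.7]
opening: 85.5
finger_force: 0.0
t: 12.65
eef_pos: [603.1, -129.5, 196.6]
ee_rot: [179.7, 0.1, 119.5]
ft_force: [-0.1, -0.1, -1.8]
opening: 85.4
finger_force: 0.0
jar px [321. 197.] n 2241 rect [ 608.4 -135.9] [45.4 45.8] 28.9 body [ 608.1 -136.2] cap (1051, array([ 608.4, -136.3])) z95 65.0453326833582
jar px [122. 295.] n 1116 rect [ 476.8 -338.5] [40.2 36.7] 77.5 body [ 476.3 -338.5] cap None z95 46.157694306729134
jar px [239. 344.] n 484 rect [ 612.1 -328.9] [44.3  9.5] 10.6 body [ 612.4 -328.7] cap None z95 49.94503463240127
[ 1.50476511 23.21334347  9.60028044 98.89999746 -4.48474723 57.89275285
 41.84157451]
```

Jar A now stands at (608,-136). I'll grasp it from above and carry it to the caddy.

```bash
python3 d.py 608.4 -136.2 14 119.2
```

```text
d [ -2.6   2.2 182.5] r [ 0.005  0.004 -0.001] | dist 182 deg 0.4 zdir [ 0.  0. -1.]
```

```bash
python3 -c "
from h import *;s=r.state();print(s['eef_pos'],s['ee_rot'])"; python3 jars.py wrist |head -1; python3 d.py 608.4 -136.2 14 119.2
```

```text
[ 604.04129487 -134.89324024  196.43984703] [179.70109123   0.20894932 119.13727489]
jar px [323. 192.] n 2260 rect [ 608.3 -136. ] [46.  45.7] 29.3 body [ 608.2 -136.1] cap (1062, array([ 608.3, -136.2])) z95 65.09856850621996
d [ -2.4   3.1 181.6] r [ 0.003  0.009 -0.002] | dist 182 deg 0.6 zdir [ 0.  0. -1.]
```

```bash
python3 -m crank '[{"hand":0,"dx":-2.5,"dy":3,"dz":60,"rx":0,"ry":0.007,"rz":0},{"hand":0,"dx":-2.5,"dy":3,"dz":120,"rx":0,"ry":0.007,"rz":0},{"hand":0,"dx":-2.5,"dy":3,"dz":165,"rx":0,"ry":0.007,"rz":0},{"hand":0,"dx":-2.5,"dy":3,"dz":180,"rx":0,"ry":0.007,"rz":0},{"hand":0,"dx":-2.5,"dy":3,"dz":181,"rx":0,"ry":0.007,"rz":0},{"hand":1,"dx":-2.5,"dy":3,"dz":181,"rx":0,"ry":0.007,"rz":0},{"hand":1,"dx":-2.5,"dy":3,"dz":181,"rx":0,"ry":0.007,"rz":0},{"hand":1,"dx":-2.5,"dy":3,"dz":181,"rx":0,"ry":0.007,"rz":0}]' 60
python3 -m crank '[{"hand":1,"dx":0,"dy":0,"dz":0,"rx":0,"ry":0,"rz":0},{"hand":1,"dx":0,"dy":0,"dz":-40,"rx":0,"ry":0,"rz":0},{"hand":1,"dx":0,"dy":0,"dz":-90,"rx":0,"ry":0,"rz":0},{"hand":1,"dx":0,"dy":0,"dz":-140,"rx":0,"ry":0,"rz":0},{"hand":1,"dx":0,"dy":0,"dz":-140,"rx":0,"ry":0,"rz":0}]'
python3 d.py 582 226 150 90
```

```text
t: 13.75
eef_pos: [608.9, -130.5, 16.3]
ee_rot: [179.7, 0.1, 119.6]
ft_force: [-1.4, -0.3, 5.9]
opening: 45.5
finger_force: 43.3
t: 14.38
eef_pos: [610.3, -131.1, 159.4]
ee_rot: [179.4, 0.3, 119.6]
ft_force: [0.6, -0.1, -2.2]
opening: 45.4
finger_force: 67.3
d [324.6 151.6   9.1] r [0.012 0.003 0.516] | dist 358 deg 29.6 zdir [ 0. -0. -1.]
```

```bash
python3 -m crank '[{"hand":1,"dx":327,"dy":154,"dz":7,"rx":0.01,"ry":0.003,"rz":0.516},{"hand":1,"dx":327,"dy":154,"dz":7,"rx":0.01,"ry":0.003,"rz":0.516},{"hand":1,"dx":327,"dy":154,"dz":7,"rx":0.01,"ry":0.003,"rz":0.516},{"hand":1,"dx":327,"dy":154,"dz":7,"rx":0.01,"ry":0.003,"rz":0.516},{"hand":1,"dx":327,"dy":154,"dz":7,"rx":0.01,"ry":0.003,"rz":0.516},{"hand":1,"dx":327,"dy":154,"dz":7,"rx":0.01,"ry":0.003,"rz":0.516},{"hand":1,"dx":327,"dy":154,"dz":7,"rx":0.01,"ry":0.003,"rz":0.516},{"hand":1,"dx":327,"dy":154,"dz":7,"rx":0.01,"ry":0.003,"rz":0.516}]'
python3 -m crank '[{"hand":1,"dx":0,"dy":0,"dz":0,"rx":0,"ry":0,"rz":0},{"hand":1,"dx":0,"dy":0,"dz":0,"rx":0,"ry":0,"rz":0}]'
python3 d.py 582 231 60 90
python3 - <<'E'
from h import *
np.set_printoptions(precision=1,suppress=True)
for cam in("wrist","top"):
    i,P=cloud(cam); z=P[...,2]
    for y0 in (60,90,310):
        m=(P[...,1]>y0)&(P[...,1]<y0+12)&(z>34)&(z<46)&(P[...,0]>500)&(P[...,0]<660); x=np.sort(P[m][:,0])
        print(cam,y0,len(x),[ (g.min().round(1),g.max().round(1)) for g in np.split(x,np.where(np.diff(x)>5)[0]+1)] if len(x) else '')
E
python3 -c "
from h import *
i,P=cloud('wrist');save(i,'w5')"
```

```text
t: 15.38
eef_pos: [579.2, 229.1, 146.7]
ee_rot: [-179.4, 0.0, 90.0]
ft_force: [-0.2, -0.4, -1.2]
opening: 44.7
finger_force: 67.2
t: 15.62
eef_pos: [580.2, 228.4, 147.8]
ee_rot: [-179.5, -0.1, 89.9]
ft_force: [0.4, 0.2, -2.3]
opening: 44.7
finger_force: 67.2
d [ 2.4  2.5 87.8] r [-0.008 -0.001 -0.002] | dist 88 deg 0.5 zdir [ 0. -0. -1.]
wrist 60 0 
wrist 90 25 [(np.float64(524.1), np.float64(526.5))]
wrist 310 635 [(np.float64(522.0), np.float64(526.3)), (np.float64(637.7), np.float64(660.0))]
top 60 33 [(np.float64(522.8), np.float64(526.9)), (np.float64(637.9), np.float64(659.6))]
top 90 30 [(np.float64(522.7), np.float64(523.9)), (np.float64(637.5), np.float64(659.6))]
top 310 0
```

View pics/w5.png

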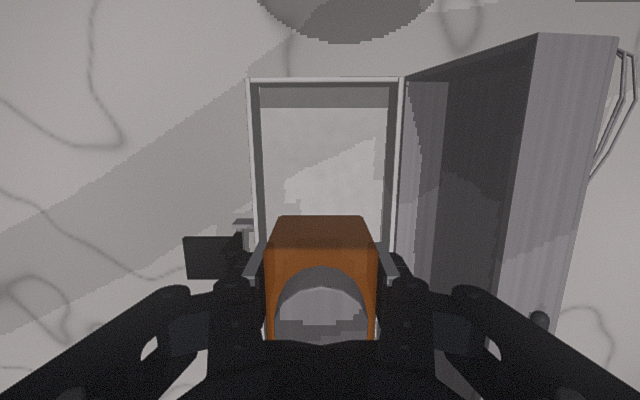

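The picture shows jar A held between the pads at (320,270), over the tray; its walls put the centre line at x=582. Next I'll lower and release it.

```bash
python3 -m crank '[{"hand":1,"dx":2.5,"dy":2,"dz":40,"rx":-0.008,"ry":0,"rz":0},{"hand":1,"dx":2.5,"dy":2,"dz":80,"rx":-0.008,"ry":0,"rz":0},{"hand":1,"dx":2.5,"dy":2,"dz":110,"rx":-0.008,"ry":0,"rz":0},{"hand":1,"dx":2.5,"dy":2,"dz":121,"rx":-0.008,"ry":0,"rz":0},{"hand":1,"dx":2.5,"dy":2,"dz":125,"rx":-0.008,"ry":0,"rz":0},{"hand":1,"dx":2.5,"dy":2,"dz":127,"rx":-0.008,"ry":0,"rz":0},{"hand":1,"dx":2.5,"dy":2,"dz":127,"rx":-0.008,"ry":0,"rz":0}]'
python3 d.py 582 231 20 90
```

```text
t: 16.65
eef_pos: [581.5, 233.1, 21.9]
ee_rot: [179.9, -0.2, 90.0]
ft_force: [-0.1, -0.1, -1.4]
opening: 44.6
finger_force: 67.2
d [-2.1  0.5  1.9] r [ 0.002 -0.003  0.   ] | dist 3 deg 0.2 zdir [ 0. -0. -1.]
```

```bash
python3 -m crank '[{"hand":1,"dx":-2,"dy":0.5,"dz":2,"rx":0,"ry":0,"rz":0},{"hand":1,"dx":-2,"dy":0.5,"dz":3,"rx":0,"ry":0,"rz":0},{"hand":0.4,"dx":-2,"dy":0.5,"dz":3,"rx":0,"ry":0,"rz":0},{"hand":0.3,"dx":-2,"dy":0.5,"dz":3,"rx":0,"ry":0,"rz":0},{"hand":0.3,"dx":-2,"dy":0.5,"dz":3,"rx":0,"ry":0,"rz":0},{"hand":0.3,"dx":-2,"dy":0.5,"dz":3,"rx":0,"ry":0,"rz":0}]'
python3 -m crank '[{"hand":0.3,"dx":0,"dy":0,"dz":-40,"rx":0,"ry":0,"rz":0},{"hand":0.3,"dx":0,"dy":0,"dz":-90,"rx":0,"ry":0,"rz":0},{"hand":0,"dx":0,"dy":0,"dz":-150,"rx":0,"ry":0,"rz":0},{"hand":0,"dx":0,"dy":0,"dz":-180,"rx":0,"ry":0,"rz":0},{"hand":0,"dx":0,"dy":0,"dz":-180,"rx":0,"ry":0,"rz":0}]'
cat > row.py <<'E'
from h import *
np.set_printoptions(precision=1,suppress=True)
import sys
i,P=cloud(sys.argv[1] if len(sys.argv)>1 else "wrist"); z=P[...,2]
b=(P[...,0]>530)&(P[...,0]<634)&(P[...,1]>32)&(P[...,1]<320)
for n,m in(("cap",b&(z>62)&(z<76)),("body",b&(z>45)&(z<76))):
    k,l,st,c=cv2.connectedComponentsWithStats(m.astype(np.uint8))
    for j in range(1,k):
        q=P[l==j]
        if len(q)<30: continue
        rc=cv2.minAreaRect(q[:,:2].astype(np.float32)); print(n,len(q),"rect",np.array(rc[0]),np.array(rc[1]),round(rc[2],1),"z",np.percentile(q[:,2],[5,95]))
E
python3 row.py; python3 d.py 612 -345 220 100
```

```text
t: 17.4
eef_pos: [581.3, 230.7, 17.7]
ee_rot: [-180.0, -0.1, 90.0]
ft_force: [-0.1, -0.2, 0.1]
opening: 59.7
finger_force: 0.0
t: 18.02
eef_pos: [582.9, 231.0, 200.9]
ee_rot: [179.7, -0.3, 90.0]
ft_force: [-0.3, 0.1, -1.5]
opening: 85.4
finger_force: 0.0
cap 1049 rect [582.  227.5] [32.2 33.2] 0.9 z [66.6 69.1]
body 2211 rect [582.1 227.2] [46.5 46.1] 88.9 z [49.1 68.9]
d [-575.5   30.2  -22.9] r [ 0.002 -0.003 -0.174] | dist 577 deg 10.0 zdir [ 0.  0. -1.]
```

Jar A is in place at (582,227), square. Next is the standing jar.

```bash
python3 -m crank '[{"hand":0,"dx":-575,"dy":30,"dz":-20,"rx":0,"ry":0,"rz":-0.174},{"hand":0,"dx":-575,"dy":30,"dz":-20,"rx":0,"ry":0,"rz":-0.174},{"hand":0,"dx":-575,"dy":30,"dz":-20,"rx":0,"ry":0,"rz":-0.174},{"hand":0,"dx":-575,"dy":30,"dz":-20,"rx":0,"ry":0,"rz":-0.174},{"hand":0,"dx":-575,"dy":30,"dz":-20,"rx":0,"ry":0,"rz":-0.174},{"hand":0,"dx":-575,"dy":30,"dz":-20,"rx":0,"ry":0,"rz":-0.174},{"hand":0,"dx":-575,"dy":30,"dz":-20,"rx":0,"ry":0,"rz":-0.174},{"hand":0,"dx":-575,"dy":30,"dz":-20,"rx":0,"ry":0,"rz":-0.174}]'; python3 d.py 616 -347 200 100
```

```text
t: 19.08
eef_pos: [606.6, -269.9, 211.9]
ee_rot: [-179.8, -0.2, 100.0]
ft_force: [0.6, -0.0, 0.5]
opening: 85.3
finger_force: 0.0
d [-77.6  -4.1  11.6] r [-0.003 -0.004  0.   ] | dist 79 deg 0.3 zdir [ 0.  0. -1.]
```

```bash
python3 -m crank '[{"hand":0,"dx":-50,"dy":-4,"dz":6,"rx":0,"ry":0,"rz":0},{"hand":0,"dx":-77,"dy":-4,"dz":12,"rx":0,"ry":0,"rz":0},{"hand":0,"dx":-77,"dy":-4,"dz":12,"rx":0,"ry":0,"rz":0},{"hand":0,"dx":-77,"dy":-4,"dz":12,"rx":0,"ry":0,"rz":0}]'; python3 jars.py wrist; python3 d.py 616.3 -347.4 14 100.3
```

```text
t: 19.58
eef_pos: [616.9, -343.1, 200.6]
ee_rot: [-179.9, -0.3, 100.1]
ft_force: [1.1, 0.7, -0.1]
opening: 85.5
finger_force: 0.0
jar px [182. 170.] n 2902 rect [ 479.5 -352.8] [65.2 45.9] 78.3 body [ 481.6 -344.3] cap None z95 46.40672565194714
jar px [319. 194.] n 2178 rect [ 616.4 -347.4] [45.9 45.2] 9.9 body [ 616.4 -347.6] cap (1026, array([ 616.4, -347.9])) z95 65.1171214018959
jar px [ 50. 270.] n 400 rect [ 349.4 -476.9] [ 6.1 36.1] 89.9 body [ 348.8 -476.9] cap None z95 50.30818269771513
d [ -5.1  -1.8 187.2] r [-0.    -0.004 -0.003] | dist 187 deg 0.3 zdir [ 0.  0. -1.]
```

```bash
python3 -m crank '[{"hand":0,"dx":-4,"dy":-1.5,"dz":60,"rx":0,"ry":0,"rz":0},{"hand":0,"dx":-4,"dy":-1.5,"dz":120,"rx":0,"ry":0,"rz":0},{"hand":0,"dx":-4,"dy":-1.5,"dz":165,"rx":0,"ry":0,"rz":0},{"hand":0,"dx":-4,"dy":-1.5,"dz":182,"rx":0,"ry":0,"rz":0},{"hand":0,"dx":-4,"dy":-1.5,"dz":186,"rx":0,"ry":0,"rz":0},{"hand":1,"dx":-4,"dy":-1.5,"dz":186,"rx":0,"ry":0,"rz":0},{"hand":1,"dx":-4,"dy":-1.5,"dz":186,"rx":0,"ry":0,"rz":0},{"hand":1,"dx":-4,"dy":-1.5,"dz":186,"rx":0,"ry":0,"rz":0}]' 60
python3 -m crank '[{"hand":1,"dx":0,"dy":0,"dz":0,"rx":0,"ry":0,"rz":0},{"hand":1,"dx":0,"dy":0,"dz":0,"rx":0,"ry":0,"rz":0},{"hand":1,"dx":0,"dy":0,"dz":-40,"rx":0,"ry":0,"rz":0},{"hand":1,"dx":0,"dy":0,"dz":-90,"rx":0,"ry":0,"rz":0},{"hand":1,"dx":0,"dy":0,"dz":-150,"rx":0,"ry":0,"rz":0},{"hand":1,"dx":0,"dy":0,"dz":-150,"rx":0,"ry":0,"rz":0}]'
python3 d.py 582 177 160 90
```

```text
t: 20.62
eef_pos: [617.6, -349.7, 18.4]
ee_rot: [179.8, 0.0, 100.0]
ft_force: [0.9, -0.1, 6.1]
opening: 45.0
finger_force: 63.5
t: 21.38
eef_pos: [619.0, -351.4, 172.9]
ee_rot: [179.4, 0.3, 100.0]
ft_force: [1.1, -1.0, -1.1]
opening: 45.5
finger_force: 62.9
d [526.9  55.   10.6] r [0.01  0.005 0.174] | dist 530 deg 10.0 zdir [ 0. -0. -1.]
```

```bash
python3 -m crank '[{"hand":1,"dx":524,"dy":55,"dz":10,"rx":0.01,"ry":0.005,"rz":0.174},{"hand":1,"dx":524,"dy":55,"dz":10,"rx":0.01,"ry":0.005,"rz":0.174},{"hand":1,"dx":524,"dy":55,"dz":10,"rx":0.01,"ry":0.005,"rz":0.174},{"hand":1,"dx":524,"dy":55,"dz":10,"rx":0.01,"ry":0.005,"rz":0.174},{"hand":1,"dx":524,"dy":55,"dz":10,"rx":0.01,"ry":0.005,"rz":0.174},{"hand":1,"dx":524,"dy":55,"dz":10,"rx":0.01,"ry":0.005,"rz":0.174},{"hand":1,"dx":524,"dy":55,"dz":10,"rx":0.01,"ry":0.005,"rz":0.174},{"hand":1,"dx":524,"dy":55,"dz":10,"rx":0.01,"ry":0.005,"rz":0.174}]';  python3 d.py 582 174 160 90
```

```text
t: 22.38
eef_pos: [580.2, 151.3, 156.7]
ee_rot: [-179.3, -0.3, 90.0]
ft_force: [0.9, 0.1, -0.6]
opening: 45.4
finger_force: 62.7
d [22.7  1.8 -3.2] r [-0.012 -0.005  0.   ] | dist 23 deg 0.7 zdir [ 0. -0. -1.]
```

```bash
python3 -m crank '[{"hand":1,"dx":20,"dy":1.5,"dz":0,"rx":-0.01,"ry":-0.005,"rz":0},{"hand":1,"dx":20,"dy":1.5,"dz":0,"rx":-0.01,"ry":-0.005,"rz":0},{"hand":1,"dx":20,"dy":1.5,"dz":0,"rx":-0.01,"ry":-0.005,"rz":0}]';  python3 d.py 582 174 60 90; python3 row.py
```

```text
t: 22.75
eef_pos: [582.7, 167.2, 157.2]
ee_rot: [-179.9, 0.0, 89.9]
ft_force: [-0.3, -0.4, -1.6]
opening: 44.9
finger_force: 62.7
d [ 6.8 -0.6 97.2] r [-0.001  0.001 -0.002] | dist 97 deg 0.1 zdir [ 0. -0. -1.]
cap 1720 rect [582.  227.2] [32.8 33.3] 44.9 z [66.9 69.2]
body 3563 rect [582.  227.1] [45.6 46.1] 89.7 z [49.5 68.9]
```

```bash
python3 -m crank '[{"hand":1,"dx":6,"dy":-0.5,"dz":30,"rx":0,"ry":0,"rz":0},{"hand":1,"dx":6,"dy":-0.5,"dz":70,"rx":0,"ry":0,"rz":0},{"hand":1,"dx":6,"dy":-0.5,"dz":105,"rx":0,"ry":0,"rz":0},{"hand":1,"dx":6,"dy":-0.5,"dz":123,"rx":0,"ry":0,"rz":0},{"hand":1,"dx":6,"dy":-0.5,"dz":130,"rx":0,"ry":0,"rz":0},{"hand":1,"dx":6,"dy":-0.5,"dz":132,"rx":0,"ry":0,"rz":0},{"hand":1,"dx":6,"dy":-0.5,"dz":133,"rx":0,"ry":0,"rz":0}]'; python3 d.py 582 174 22.5 90
```

```text
t: 23.68
eef_pos: [583.2, 175.8, 25.8]
ee_rot: [179.9, -0.1, 90.0]
ft_force: [0.3, -0.2, -1.2]
opening: 44.8
finger_force: 62.7
d [-1.8 -1.2  3.3] r [ 0.002 -0.002  0.   ] | dist 4 deg 0.1 zdir [ 0. -0. -1.]
```

```bash
python3 -m crank '[{"hand":1,"dx":-1.5,"dy":-1,"dz":2,"rx":0,"ry":0,"rz":0},{"hand":1,"dx":-1.5,"dy":-1,"dz":4,"rx":0,"ry":0,"rz":0},{"hand":0.4,"dx":-1.5,"dy":-1,"dz":4,"rx":0,"ry":0,"rz":0},{"hand":0.3,"dx":-1.5,"dy":-1,"dz":4,"rx":0,"ry":0,"rz":0},{"hand":0.3,"dx":-1.5,"dy":-1,"dz":4,"rx":0,"ry":0,"rz":0},{"hand":0.3,"dx":-1.5,"dy":-1,"dz":4,"rx":0,"ry":0,"rz":0}]'
python3 -m crank '[{"hand":0.3,"dx":0,"dy":0,"dz":-40,"rx":0,"ry":0,"rz":0},{"hand":0.3,"dx":0,"dy":0,"dz":-90,"rx":0,"ry":0,"rz":0},{"hand":0,"dx":0,"dy":0,"dz":-150,"rx":0,"ry":0,"rz":0},{"hand":0,"dx":0,"dy":0,"dz":-180,"rx":0,"ry":0,"rz":0},{"hand":0,"dx":0,"dy":0,"dz":-180,"rx":0,"ry":0,"rz":0}]'
python3 row.py; python3 d.py 480 -340 205 78.5; python3 -c "
from h import *;print(r.state()['q'])"
```

```text
t: 24.42
eef_pos: [581.7, 174.3, 20.9]
ee_rot: [180.0, -0.1, 90.0]
ft_force: [1.6, -0.1, 0.9]
opening: 60.0
finger_force: 0.0
t: 25.05
eef_pos: [582.6, 174.4, 203.4]
ee_rot: [179.7, -0.2, 90.0]
ft_force: [0.6, -0.2, -0.3]
opening: 85.1
finger_force: 0.0
cap 1170 rect [582. 227.] [33.  32.9] 44.0 z [66.8 69.2]
cap 1048 rect [581.5 175.9] [32.9 33.1] 64.4 z [66.7 69.2]
body 2489 rect [582.  226.8] [45.7 46. ] 89.9 z [49.4 68.9]
body 2207 rect [581.6 175.6] [45.9 46.2] 0.2 z [49.  68.9]
d [-514.1 -101.6   -4.7] r [ 0.    -0.002  0.201] | dist 524 deg 11.5 zdir [ 0. -0. -1.]
[-33.68468831  22.36190192  17.27876515 100.40371517  -7.72433437
  58.32042013 -13.53082544]
```

```bash
python3 -m crank '[{"hand":0,"dx":-514,"dy":-101.6,"dz":-5,"rx":0,"ry":0,"rz":0.201},{"hand":0,"dx":-514,"dy":-101.6,"dz":-5,"rx":0,"ry":0,"rz":0.201},{"hand":0,"dx":-514,"dy":-101.6,"dz":-5,"rx":0,"ry":0,"rz":0.201},{"hand":0,"dx":-514,"dy":-101.6,"dz":-5,"rx":0,"ry":0,"rz":0.201},{"hand":0,"dx":-514,"dy":-101.6,"dz":-5,"rx":0,"ry":0,"rz":0.201},{"hand":0,"dx":-514,"dy":-101.6,"dz":-5,"rx":0,"ry":0,"rz":0.201},{"hand":0,"dx":-514,"dy":-101.6,"dz":-5,"rx":0,"ry":0,"rz":0.201},{"hand":0,"dx":-514,"dy":-101.6,"dz":-5,"rx":0,"ry":0,"rz":0.201}]'
python3 -m crank '[{"hand":0,"dx":-40,"dy":0,"dz":0,"rx":0,"ry":0,"rz":0},{"hand":0,"dx":-40,"dy":0,"dz":0,"rx":0,"ry":0,"rz":0}]'
python3 jars.py wrist;  python3 d.py 475 -373.4 78.3 78.4 30
```

```text
t: 26.1
eef_pos: [483.1, -317.4, 202.9]
ee_rot: [-179.8, -0.1, 78.5]
ft_force: [0.5, 0.5, -0.7]
opening: 85.6
finger_force: 0.0
t: 26.35
eef_pos: [473.5, -359.1, 203.0]
ee_rot: [-179.7, 0.0, 78.1]
ft_force: [-0.6, 0.8, 0.6]
opening: 85.7
finger_force: 0.0
jar px [325. 177.] n 2676 rect [ 478.9 -352.9] [65.5 45.7] 77.6 body [ 480.8 -344.1] cap None z95 46.36685913289205
jar px [234. 314.] n 317 rect [ 348.9 -477. ] [35.5  5.8] 0.1 body [ 348.9 -477. ] cap None z95 50.0892691499442
d [-16.8   4.1 124.6] r [-0.004  0.522 -0.003] | dist 126 deg 29.9 zdir [ 0.1   0.49 -0.87]
```

```bash
python3 -m crank '[{"hand":0,"dx":-17,"dy":4,"dz":30,"rx":0,"ry":0.17,"rz":0},{"hand":0,"dx":-17,"dy":4,"dz":70,"rx":0,"ry":0.35,"rz":0},{"hand":0,"dx":-17,"dy":4,"dz":110,"rx":0,"ry":0.522,"rz":0},{"hand":0,"dx":-17,"dy":4,"dz":124,"rx":0,"ry":0.522,"rz":0},{"hand":0,"dx":-17,"dy":4,"dz":124,"rx":0,"ry":0.522,"rz":0},{"hand":0,"dx":-17,"dy":4,"dz":124,"rx":0,"ry":0.522,"rz":0}]'
python3 jars.py wrist;  python3 d.py 483.2 -334.2 9.5 78.3 30
```

```text
t: 27.15
eef_pos: [479.4, -371.4, 83.3]
ee_rot: [179.8, -29.9, 78.8]
ft_force: [-0.3, -0.1, 0.2]
opening: 85.3
finger_force: 0.0
jar px [314. 232.] n 6387 rect [ 479.1 -352.9] [65.  46.1] 78.4 body [ 480.7 -345.5] cap None z95 46.29551999185386
d [-4.2 -3.9 83. ] r [-0.001  0.003  0.008] | dist 83 deg 0.5 zdir [ 0.1   0.49 -0.87]
```

```bash
python3 -m crank '[{"hand":0,"dx":-2,"dy":-3,"dz":40,"rx":0,"ry":0,"rz":0.008},{"hand":0,"dx":-2,"dy":-3,"dz":70,"rx":0,"ry":0,"rz":0.008},{"hand":0,"dx":-2,"dy":-3,"dz":82,"rx":0,"ry":0,"rz":0.008},{"hand":0.3,"dx":-2,"dy":-3,"dz":82,"rx":0,"ry":0,"rz":0.008},{"hand":1,"dx":-2,"dy":-3,"dz":82,"rx":0,"ry":0,"rz":0.008},{"hand":1,"dx":-2,"dy":-3,"dz":82,"rx":0,"ry":0,"rz":0.008},{"hand":1,"dx":-2,"dy":-3,"dz":82,"rx":0,"ry":0,"rz":0.008},{"hand":1,"dx":-2,"dy":-3,"dz":82,"rx":0,"ry":0,"rz":0.008}]' 60; python3 d.py 478.5 -356 110 78.3 -50
```

```text
t: 28.2
eef_pos: [482.6, -336.0, 10.5]
ee_rot: [-179.9, -29.8, 78.0]
ft_force: [0.0, -2.2, 6.4]
opening: 45.6
finger_force: 62.1
d [ 31.8   0.  -96.5] r [-0.003 -1.393 -0.004] | dist 102 deg 79.8 zdir [-0.16 -0.75 -0.64]
```

```bash
python3 -m crank '[{"hand":1,"dx":15,"dy":0,"dz":-30,"rx":0,"ry":0,"rz":0},{"hand":1,"dx":30,"dy":0,"dz":-80,"rx":0,"ry":-0.18,"rz":0},{"hand":1,"dx":32,"dy":0,"dz":-96,"rx":0,"ry":-0.36,"rz":0},{"hand":1,"dx":32,"dy":0,"dz":-96,"rx":0,"ry":-0.54,"rz":0},{"hand":1,"dx":32,"dy":0,"dz":-96,"rx":0,"ry":-0.72,"rz":0},{"hand":1,"dx":32,"dy":0,"dz":-96,"rx":0,"ry":-0.9,"rz":0},{"hand":1,"dx":32,"dy":0,"dz":-96,"rx":0,"ry":-1.08,"rz":0},{"hand":1,"dx":32,"dy":0,"dz":-96,"rx":0,"ry":-1.26,"rz":0}]'
python3 d.py 478.5 -356 110 78.3 -50;python3 -c "
from h import *;print(r.state()['q'])"
```

```text
t: 29.2
eef_pos: [479.0, -352.9, 108.7]
ee_rot: [-179.9, 42.4, 78.3]
ft_force: [-0.1, -0.3, -4.5]
opening: 45.5
finger_force: 62.0
d [-3.2  0.1  1.2] r [-0.003 -0.132 -0.   ] | dist 3 deg 7.6 zdir [-0.16 -0.75 -0.64]
[-30.08030203  45.75258514  60.02673245 117.75871466   7.56867034
  29.62264269   0.1495226 ]
```

```bash
python3 -m crank '[{"hand":1,"dx":30,"dy":0,"dz":33,"rx":0,"ry":0,"rz":0},{"hand":1,"dx":48,"dy":0,"dz":52,"rx":0,"ry":0,"rz":0},{"hand":1,"dx":56,"dy":0,"dz":61,"rx":0,"ry":0,"rz":0},{"hand":1,"dx":59,"dy":0,"dz":64,"rx":0,"ry":0,"rz":0},{"hand":1,"dx":61,"dy":0,"dz":66.5,"rx":0,"ry":0,"rz":0},{"hand":1,"dx":61,"dy":0,"dz":66.5,"rx":0,"ry":0,"rz":0}]'
python3 -m crank '[{"hand":1,"dx":0,"dy":0,"dz":0,"rx":0,"ry":0,"rz":0},{"hand":0.25,"dx":0,"dy":0,"dz":0,"rx":0,"ry":0,"rz":0},{"hand":0.2,"dx":0,"dy":0,"dz":0,"rx":0,"ry":0,"rz":0},{"hand":0,"dx":0,"dy":0,"dz":0,"rx":0,"ry":0,"rz":0},{"hand":0,"dx":0,"dy":0,"dz":0,"rx":0,"ry":0,"rz":0},{"hand":0,"dx":0,"dy":0,"dz":-40,"rx":0,"ry":0,"rz":0},{"hand":0,"dx":0,"dy":0,"dz":-90,"rx":0,"ry":0,"rz":0}]'
python3 d.py 480 -340 200 78.3; python3 row.py top
```

```text
t: 29.95
eef_pos: [478.2, -353.7, 18.4]
ee_rot: [-179.8, 42.2, 78.2]
ft_force: [0.2, -0.2, -1.8]
opening: 45.2
finger_force: 62.0
t: 30.82
eef_pos: [489.9, -294.2, 85.0]
ee_rot: [-179.5, 42.3, 78.3]
ft_force: [1.2, 0.7, 0.8]
opening: 85.3
finger_force: 0.0
d [-112.    -0.8  -53.6] r [-0.008  0.738 -0.003] | dist 124 deg 42.3 zdir [ 0. -0. -1.]
cap 92 rect [581.3 173.5] [33.2 31.3] 5.8 z [64.5 73. ]
cap 88 rect [564.3 252.7] [31.4 31.6] 87.7 z [65.1 73.4]
body 208 rect [580.1 173.3] [43.3 46. ] 0.1 z [48.9 72.3]
body 203 rect [565.4 253.4] [46.8 45.9] 82.6 z [48.9 72.1]
```

Jar A was knocked to (565,253) in the tray; I'll mend that later by gripping its cap. First, jar C goes in.

```bash
python3 -m crank '[{"hand":0,"dx":-50,"dy":0,"dz":-30,"rx":0,"ry":0.1,"rz":0},{"hand":0,"dx":-112,"dy":0,"dz":-53,"rx":0,"ry":0.28,"rz":0},{"hand":0,"dx":-112,"dy":0,"dz":-53,"rx":0,"ry":0.46,"rz":0},{"hand":0,"dx":-112,"dy":0,"dz":-53,"rx":0,"ry":0.64,"rz":0},{"hand":0,"dx":-112,"dy":0,"dz":-53,"rx":0,"ry":0.738,"rz":0},{"hand":0,"dx":-112,"dy":0,"dz":-53,"rx":0,"ry":0.738,"rz":0},{"hand":0,"dx":-112,"dy":0,"dz":-53,"rx":0,"ry":0.738,"rz":0}]'
python3 jars.py wrist; python3 jars.py top;python3 d.py 480 -340 14 78.3;  python3 d.py 480 -340 14 78.3
```

```text
t: 31.75
eef_pos: [481.5, -339.6, 198.3]
ee_rot: [-179.7, -0.0, 78.2]
ft_force: [-0.2, 0.4, 0.2]
opening: 85.7
finger_force: 0.0
jar px [321. 185.] n 2258 rect [ 481.8 -335.3] [45.3 45.7] 78.3 body [ 482.  -335.4] cap (1057, array([ 482. , -335.7])) z95 65.13599503711119
jar px [232. 332.] n 304 rect [ 349.1 -477. ] [ 5.8 35. ] 89.6 body [ 351.6 -477.1] cap None z95 49.94099233346699
jar px [424. 220.] n 170 rect [ 481.8 -335.8] [42.5 45.8] 76.9 body [ 480.8 -335.6] cap (75, array([ 482.7, -337.3])) z95 69.3240404481594
d [ -1.7  -0.8 184.3] r [-0.006 -0.001 -0.   ] | dist 184 deg 0.3 zdir [ 0. -0. -1.]
d [ -1.7  -0.8 184.3] r [-0.006 -0.001 -0.   ] | dist 184 deg 0.3 zdir [ 0. -0. -1.]
```

```bash
python3 -m crank '[{"hand":0,"dx":3,"dy":0,"dz":60,"rx":-0.005,"ry":0,"rz":0},{"hand":0,"dx":3,"dy":0,"dz":120,"rx":-0.005,"ry":0,"rz":0},{"hand":0,"dx":3,"dy":0,"dz":165,"rx":-0.005,"ry":0,"rz":0},{"hand":0,"dx":3,"dy":0,"dz":180,"rx":-0.005,"ry":0,"rz":0},{"hand":0,"dx":3,"dy":0,"dz":182,"rx":-0.005,"ry":0,"rz":0},{"hand":1,"dx":3,"dy":0,"dz":182,"rx":-0.005,"ry":0,"rz":0},{"hand":1,"dx":3,"dy":0,"dz":182,"rx":-0.005,"ry":0,"rz":0},{"hand":1,"dx":3,"dy":0,"dz":182,"rx":-0.005,"ry":0,"rz":0}]' 60
python3 -m crank '[{"hand":1,"dx":0,"dy":0,"dz":0,"rx":0,"ry":0,"rz":0},{"hand":1,"dx":0,"dy":0,"dz":0,"rx":0,"ry":0,"rz":0},{"hand":1,"dx":0,"dy":0,"dz":-40,"rx":0,"ry":0,"rz":0},{"hand":1,"dx":0,"dy":0,"dz":-90,"rx":0,"ry":0,"rz":0},{"hand":1,"dx":0,"dy":0,"dz":-150,"rx":0,"ry":0,"rz":0},{"hand":1,"dx":0,"dy":0,"dz":-150,"rx":0,"ry":0,"rz":0}]'
python3 d.py 582 125 160 90
```

```text
t: 32.85
eef_pos: [482.4, -338.2, 18.8]
ee_rot: [179.8, -0.0, 78.1]
ft_force: [-0.0, 1.0, 6.3]
opening: 44.6
finger_force: 62.8
t: 33.6
eef_pos: [483.4, -339.8, 172.1]
ee_rot: [179.4, 0.1, 78.1]
ft_force: [0.8, -0.4, -1.8]
opening: 44.5
finger_force: 62.5
d [4.752e+02 4.000e-01 1.120e+01] r [ 0.01   0.003 -0.208] | dist 475 deg 11.9 zdir [ 0. -0. -1.]
```

```bash
python3 -m crank '[{"hand":1,"dx":472,"dy":0.5,"dz":10,"rx":0.01,"ry":0.003,"rz":-0.208},{"hand":1,"dx":472,"dy":0.5,"dz":10,"rx":0.01,"ry":0.003,"rz":-0.208},{"hand":1,"dx":472,"dy":0.5,"dz":10,"rx":0.01,"ry":0.003,"rz":-0.208},{"hand":1,"dx":472,"dy":0.5,"dz":10,"rx":0.01,"ry":0.003,"rz":-0.208},{"hand":1,"dx":472,"dy":0.5,"dz":10,"rx":0.01,"ry":0.003,"rz":-0.208},{"hand":1,"dx":472,"dy":0.5,"dz":10,"rx":0.01,"ry":0.003,"rz":-0.208},{"hand":1,"dx":472,"dy":0.5,"dz":10,"rx":0.01,"ry":0.003,"rz":-0.208},{"hand":1,"dx":472,"dy":0.5,"dz":10,"rx":0.01,"ry":0.003,"rz":-0.208}]'
python3 -m crank '[{"hand":1,"dx":0,"dy":0,"dz":0,"rx":0,"ry":0,"rz":0},{"hand":1,"dx":0,"dy":0,"dz":0,"rx":0,"ry":0,"rz":0}]'
python3 row.py; python3 d.py 582 122 23 90
```

```text
t: 34.6
eef_pos: [577.8, 128.9, 155.6]
ee_rot: [-179.3, -0.3, 90.3]
ft_force: [0.1, 0.1, -2.4]
opening: 45.1
finger_force: 62.3
t: 34.85
eef_pos: [578.0, 123.1, 156.4]
ee_rot: [-179.4, -0.2, 90.0]
ft_force: [0.4, -0.2, -1.5]
opening: 44.9
finger_force: 62.3
cap 1921 rect [565.7 252. ] [33.3 26.1] 0.2 z [66.5 69.3]
cap 1695 rect [581.6 175.5] [32.8 32.9] 0.1 z [66.9 69.2]
body 3792 rect [565.4 253.2] [40.5 46.1] 83.1 z [49.3 69. ]
body 3490 rect [581.7 175.5] [45.5 46.1] 89.9 z [49.5 69. ]
d [ -1.    5.2 133.7] r [-0.01  -0.004 -0.002] | dist 134 deg 0.6 zdir [ 0. -0. -1.]
```

```bash
python3 -m crank '[{"hand":1,"dx":-1,"dy":4,"dz":30,"rx":-0.01,"ry":-0.004,"rz":0},{"hand":1,"dx":-1,"dy":4,"dz":70,"rx":-0.01,"ry":-0.004,"rz":0},{"hand":1,"dx":-1,"dy":4,"dz":105,"rx":-0.01,"ry":-0.004,"rz":0},{"hand":1,"dx":-1,"dy":4,"dz":123,"rx":-0.01,"ry":-0.004,"rz":0},{"hand":1,"dx":-1,"dy":4,"dz":130,"rx":-0.01,"ry":-0.004,"rz":0},{"hand":1,"dx":-1,"dy":4,"dz":132,"rx":-0.01,"ry":-0.004,"rz":0},{"hand":1,"dx":-1,"dy":4,"dz":132,"rx":-0.01,"ry":-0.004,"rz":0}]'; python3 d.py 582 122 23 90
```

```text
t: 35.78
eef_pos: [582.6, 124.0, 26.4]
ee_rot: [179.8, -0.1, 90.0]
ft_force: [0.1, -0.6, -1.3]
opening: 45.1
finger_force: 62.4
d [-2.  -0.6  3.4] r [ 0.003 -0.001  0.   ] | dist 4 deg 0.2 zdir [ 0. -0. -1.]
```

```bash
python3 -m crank '[{"hand":1,"dx":-2,"dy":-0.5,"dz":2,"rx":0,"ry":0,"rz":0},{"hand":1,"dx":-2,"dy":-0.5,"dz":4,"rx":0,"ry":0,"rz":0},{"hand":0.4,"dx":-2,"dy":-0.5,"dz":4,"rx":0,"ry":0,"rz":0},{"hand":0.3,"dx":-2,"dy":-0.5,"dz":4,"rx":0,"ry":0,"rz":0},{"hand":0.3,"dx":-2,"dy":-0.5,"dz":4,"rx":0,"ry":0,"rz":0},{"hand":0.3,"dx":-2,"dy":-0.5,"dz":4,"rx":0,"ry":0,"rz":0}]'
python3 -m crank '[{"hand":0.3,"dx":0,"dy":0,"dz":-40,"rx":0,"ry":0,"rz":0},{"hand":0.3,"dx":0,"dy":0,"dz":-90,"rx":0,"ry":0,"rz":0},{"hand":0.3,"dx":0,"dy":0,"dz":-150,"rx":0,"ry":0,"rz":0},{"hand":0.3,"dx":60,"dy":-8,"dz":-160,"rx":0,"ry":0,"rz":0.06},{"hand":0.3,"dx":128,"dy":-17,"dz":-160,"rx":0,"ry":0,"rz":0.12},{"hand":0.3,"dx":128,"dy":-17,"dz":-160,"rx":0,"ry":0,"rz":0.12},{"hand":0.3,"dx":128,"dy":-17,"dz":-160,"rx":0,"ry":0,"rz":0.12}]'
python3 row.py; python3 row.py top; python3 d.py 565.4 253 55 83
```

```text
t: 36.52
eef_pos: [581.3, 122.0, 21.3]
ee_rot: [179.9, -0.0, 90.0]
ft_force: [-0.8, -0.1, -0.4]
opening: 59.6
finger_force: 0.0
t: 37.4
eef_pos: [563.6, 250.1, 181.0]
ee_rot: [180.0, 0.0, 83.3]
ft_force: [0.2, -0.5, -0.3]
opening: 59.6
finger_force: 0.0
cap 1232 rect [566.  256.5] [33.4 32.1] 82.4 z [66.7 69.1]
cap 1046 rect [581.5 176.2] [33.  33.5] 12.2 z [64.9 69. ]
cap 914 rect [581.6 125.6] [31.1 33.1] 85.1 z [64.1 68.9]
body 2584 rect [565.6 256.4] [45.9 46. ] 83.5 z [49.2 68.9]
body 4227 rect [581.6 150.4] [46. 98.] 0.1 z [48.6 68.7]
cap 90 rect [581.2 172.8] [31.4 32.2] 28.3 z [66.2 73.8]
cap 89 rect [581.1 121.6] [32.2 29.5] 2.0 z [63.7 73.9]
cap 92 rect [564.5 253.5] [31.2 32.2] 73.7 z [64.2 72.9]
body 207 rect [580.  173.3] [46.4 43.3] 89.8 z [48.3 72.8]
body 204 rect [580.9 120.3] [42.3 46.5] 89.6 z [48.  73.1]
body 201 rect [565.4 253. ] [45.3 46.3] 83.6 z [47.9 72.1]
d [  5.4   0.2 126.4] r [0.001 0.    0.   ] | dist 126 deg 0.1 zdir [ 0. -0. -1.]
```

```bash
python3 row.py|grep body; python3 d.py 565.6 255 54 83.4
```

```text
body 2552 rect [565.8 256.7] [45.1 46.1] 83.0 z [49.4 68.9]
body 4280 rect [581.6 150.2] [46.  97.9] 0.0 z [48.6 68.7]
d [  7.6   0.  127.4] r [ 0.001  0.    -0.007] | dist 128 deg 0.4 zdir [ 0. -0. -1.]
```

```bash
python3 -m crank '[{"hand":0.3,"dx":7,"dy":0,"dz":50,"rx":0,"ry":0,"rz":0},{"hand":0.3,"dx":7,"dy":0,"dz":90,"rx":0,"ry":0,"rz":0},{"hand":0.3,"dx":7,"dy":0,"dz":120,"rx":0,"ry":0,"rz":0},{"hand":0.3,"dx":7,"dy":0,"dz":126,"rx":0,"ry":0,"rz":0},{"hand":0.3,"dx":7,"dy":0,"dz":126,"rx":0,"ry":0,"rz":0},{"hand":1,"dx":7,"dy":0,"dz":126,"rx":0,"ry":0,"rz":0},{"hand":1,"dx":7,"dy":0,"dz":126,"rx":0,"ry":0,"rz":0},{"hand":1,"dx":7,"dy":0,"dz":126,"rx":0,"ry":0,"rz":0}]' 60
python3 -m crank '[{"hand":1,"dx":0,"dy":0,"dz":0,"rx":0,"ry":0,"rz":0}]'
python3 d.py 582 227 70 90
```

```text
t: 38.55
eef_pos: [565.9, 257.1, 57.3]
ee_rot: [179.8, -0.1, 83.2]
ft_force: [-2.0, -0.8, 6.2]
opening: 31.2
finger_force: 58.9
t: 38.67
eef_pos: [565.9, 257.1, 57.3]
ee_rot: [179.8, -0.1, 83.2]
ft_force: [-0.4, -1.4, 5.6]
opening: 31.3
finger_force: 58.9
d [-27.9  19.6 -12.7] r [ 0.003 -0.002 -0.119] | dist 36 deg 6.9 zdir [ 0. -0. -1.]
```

```bash
python3 -m crank '[{"hand":1,"dx":0,"dy":0,"dz":-8,"rx":0,"ry":0,"rz":0},{"hand":1,"dx":-4,"dy":3,"dz":-15,"rx":0,"ry":0,"rz":-0.03},{"hand":1,"dx":-14,"dy":10,"dz":-15,"rx":0,"ry":0,"rz":-0.07},{"hand":1,"dx":-22,"dy":16,"dz":-15,"rx":0,"ry":0,"rz":-0.119},{"hand":1,"dx":-27,"dy":19.5,"dz":-15,"rx":0,"ry":0,"rz":-0.119},{"hand":1,"dx":-27,"dy":19.5,"dz":-15,"rx":0,"ry":0,"rz":-0.119},{"hand":1,"dx":-27,"dy":19.5,"dz":-15,"rx":0,"ry":0,"rz":-0.119}]'
python3 d.py 582 227.5 57 90; python3 row.py top|grep cap
```

```text
t: 39.55
eef_pos: [580.9, 228.2, 70.4]
ee_rot: [180.0, -0.1, 90.0]
ft_force: [0.2, 0.9, -2.4]
opening: 31.3
finger_force: 59.6
d [-0.7  1.1 13.4] r [ 0.001 -0.001 -0.   ] | dist 13 deg 0.1 zdir [ 0. -0. -1.]
cap 58 rect [579.9 209. ] [16.3 45.8] 85.9 z [62.8 70.6]
cap 92 rect [581.4 173.6] [32.2 32. ] 2.9 z [64.6 72.5]
cap 91 rect [580.4 120.8] [32.7 30.8] 10.9 z [65.7 73.2]
```

```bash
python3 -m crank '[{"hand":1,"dx":0,"dy":1,"dz":6,"rx":0,"ry":0,"rz":0},{"hand":1,"dx":0,"dy":1,"dz":10,"rx":0,"ry":0,"rz":0},{"hand":1,"dx":0,"dy":1,"dz":13,"rx":0,"ry":0,"rz":0},{"hand":1,"dx":0,"dy":1,"dz":14,"rx":0,"ry":0,"rz":0},{"hand":0.4,"dx":0,"dy":1,"dz":14,"rx":0,"ry":0,"rz":0},{"hand":0.3,"dx":0,"dy":1,"dz":14,"rx":0,"ry":0,"rz":0},{"hand":0.3,"dx":0,"dy":1,"dz":14,"rx":0,"ry":0,"rz":0}]'
python3 -m crank '[{"hand":0.3,"dx":0,"dy":0,"dz":-40,"rx":0,"ry":0,"rz":0},{"hand":0.3,"dx":0,"dy":0,"dz":-90,"rx":0,"ry":0,"rz":0},{"hand":0.3,"dx":-40,"dy":0,"dz":-140,"rx":0,"ry":0,"rz":0},{"hand":0.3,"dx":-40,"dy":0,"dz":-140,"rx":0,"ry":0,"rz":0},{"hand":0.3,"dx":-40,"dy":0,"dz":-140,"rx":0,"ry":0,"rz":0}]'
python3 row.py; python3 row.py top|grep body; python3 lid.py | tail -1;  python3 -c "
from h import *
i,P=cloud('wrist');save(i,'w8')"
```

```text
t: 40.48
eef_pos: [582.2, 227.8, 56.3]
ee_rot: [179.9, -0.0, 90.0]
ft_force: [-0.6, 0.4, -0.5]
opening: 59.6
finger_force: 0.0
t: 41.1
eef_pos: [581.5, 187.9, 196.1]
ee_rot: [180.0, -0.1, 90.0]
ft_force: [-0.8, 0.7, -0.2]
opening: 59.7
finger_force: 0.0
cap 1187 rect [581.8 226.6] [31.9 33.5] 0.6 z [66.8 69.2]
cap 1072 rect [581.7 176.1] [32.7 33.1] 44.2 z [66.5 69.1]
cap 959 rect [581.6 124.3] [32.8 33.6] 26.3 z [65.7 69.1]
body 2527 rect [581.7 227. ] [46.  45.6] 0.0 z [49.5 68.9]
body 2232 rect [581.6 176. ] [45.9 46. ] 0.3 z [49.3 68.9]
body 2031 rect [581.6 124.3] [45.9 45.4] 0.2 z [48.8 68.8]
body 32 rect [580.9 204.8] [43.9  7. ] 1.5 z [47.8 55.3]
body 206 rect [580.2 173.5] [46.9 42.9] 89.2 z [49.1 72.2]
body 205 rect [581.1 120.4] [42.5 46.6] 89.3 z [48.3 71.5]
190 [(50, 124, np.float64(560.0), np.float64(685.0)), (65, 137, np.float64(520.0), np.float64(687.0)), (80, 74, np.float64(684.0), np.float64(691.0)), (95, 77, np.float64(687.0), np.float64(693.0)), (110, 72, np.float64(690.0), np.float64(696.0)), (125, 84, np.float64(693.0), np.float64(700.0)), (140, 406, np.float64(659.0), np.float64(702.0)), (155, 154, np.float64(661.0), np.float64(697.0)), (200, 18, np.float64(545.0), np.float64(624.0))]
```

View pics/w8.png

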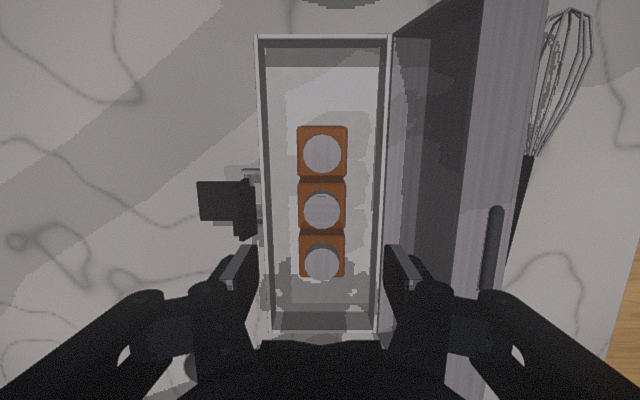

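The three jars stand in a straight row at x≈581.6, with caps at px (322,154), (322,211) and (322,263), and the lid is still open. Next I'll go behind the lid with the fingers shut.

```bash
python3 -m crank '[{"hand":1,"dx":-20,"dy":0,"dz":-45,"rx":0,"ry":0,"rz":0},{"hand":1,"dx":-50,"dy":50,"dz":-50,"rx":0,"ry":0,"rz":0},{"hand":1,"dx":-78,"dy":100,"dz":-50,"rx":0,"ry":0,"rz":0},{"hand":1,"dx":-78,"dy":155,"dz":-50,"rx":0,"ry":0,"rz":0},{"hand":1,"dx":-78,"dy":155,"dz":-50,"rx":0,"ry":0,"rz":0},{"hand":1,"dx":-78,"dy":155,"dz":-50,"rx":0,"ry":0,"rz":0},{"hand":1,"dx":-78,"dy":155,"dz":-50,"rx":0,"ry":0,"rz":0}]'; python3 d.py 735 110 137 90;  python3 lid.py | tail -1
```

```text
t: 42.18
eef_pos: [735.8, 110.3, 246.6]
ee_rot: [180.0, -0.1, 90.0]
ft_force: [0.3, 0.1, 0.2]
opening: 0.2
finger_force: 0.0
d [ -0.4  -0.9 109.6] r [ 0.    -0.001  0.   ] | dist 110 deg 0.1 zdir [ 0. -0. -1.]
190 [(50, 70, np.float64(680.0), np.float64(685.0)), (65, 71, np.float64(520.0), np.float64(688.0)), (80, 74, np.float64(685.0), np.float64(690.0)), (95, 77, np.float64(688.0), np.float64(693.0)), (110, 74, np.float64(690.0), np.float64(696.0)), (125, 81, np.float64(693.0), np.float64(699.0)), (140, 372, np.float64(660.0), np.float64(701.0)), (155, 148, np.float64(661.0), np.float64(698.0))]
```

```bash
python3 -m crank '[{"hand":1,"dx":0,"dy":0,"dz":50,"rx":0,"ry":0,"rz":0},{"hand":1,"dx":0,"dy":0,"dz":95,"rx":0,"ry":0,"rz":0},{"hand":1,"dx":0,"dy":0,"dz":109,"rx":0,"ry":0,"rz":0},{"hand":1,"dx":0,"dy":-10,"dz":109,"rx":0,"ry":0,"rz":0},{"hand":1,"dx":0,"dy":-20,"dz":108,"rx":0,"ry":0,"rz":0},{"hand":1,"dx":0,"dy":-30,"dz":105,"rx":0,"ry":0,"rz":0},{"hand":1,"dx":0,"dy":-40,"dz":101,"rx":0,"ry":0,"rz":0},{"hand":1,"dx":0,"dy":-50,"dz":98,"rx":0,"ry":0,"rz":0}]'; python3 lid.py | tail -1
```

```text
t: 43.22
eef_pos: [687.1, 109.6, 150.2]
ee_rot: [179.8, -0.1, 90.0]
ft_force: [1.2, 0.8, 0.4]
opening: 0.0
finger_force: 0.6
190 [(50, 110, np.float64(564.0), np.float64(681.0)), (65, 112, np.float64(569.0), np.float64(680.0)), (80, 104, np.float64(672.0), np.float64(679.0)), (95, 124, np.float64(672.0), np.float64(679.0)), (110, 112, np.float64(671.0), np.float64(679.0)), (125, 125, np.float64(670.0), np.float64(678.0)), (140, 142, np.float64(633.0), np.float64(676.0)), (155, 455, np.float64(633.0), np.float64(676.0))]
```

```bash
python3 -m crank '[{"hand":1,"dx":0,"dy":-13,"dz":-1,"rx":0,"ry":0,"rz":0},{"hand":1,"dx":0,"dy":-27,"dz":-2,"rx":0,"ry":0,"rz":0},{"hand":1,"dx":0,"dy":-41,"dz":-1,"rx":0,"ry":0,"rz":0},{"hand":1,"dx":0,"dy":-55,"dz":1,"rx":0,"ry":0,"rz":0},{"hand":1,"dx":0,"dy":-68,"dz":5,"rx":0,"ry":0,"rz":0},{"hand":1,"dx":0,"dy":-81,"dz":10,"rx":0,"ry":0,"rz":0}]'; python3 lid.py | tail -1
```

```text
t: 44.02
eef_pos: [605.1, 109.6, 138.3]
ee_rot: [179.9, -0.0, 90.0]
ft_force: [1.4, -0.4, 2.2]
opening: -0.1
finger_force: 1.2
190 [(50, 14, np.float64(659.0), np.float64(666.0)), (65, 235, np.float64(646.0), np.float64(669.0)), (80, 278, np.float64(630.0), np.float64(659.0)), (95, 268, np.float64(614.0), np.float64(649.0)), (110, 278, np.float64(554.0), np.float64(631.0)), (125, 306, np.float64(557.0), np.float64(615.0)), (140, 229, np.float64(566.0), np.float64(600.0))]
```

```bash
python3 -m crank '[{"hand":1,"dx":0,"dy":-11,"dz":6,"rx":0,"ry":0,"rz":0},{"hand":1,"dx":0,"dy":-22,"dz":14,"rx":0,"ry":0,"rz":0},{"hand":1,"dx":0,"dy":-34,"dz":24,"rx":0,"ry":0,"rz":0},{"hand":1,"dx":0,"dy":-45,"dz":35,"rx":0,"ry":0,"rz":0},{"hand":1,"dx":0,"dy":-53,"dz":44,"rx":0,"ry":0,"rz":0},{"hand":1,"dx":0,"dy":-59,"dz":51,"rx":0,"ry":0,"rz":0},{"hand":1,"dx":0,"dy":-62,"dz":56,"rx":0,"ry":0,"rz":0},{"hand":1,"dx":0,"dy":-62,"dz":58,"rx":0,"ry":0,"rz":0}]'; python3 lid.py | tail -1
```

```text
t: 45.08
eef_pos: [543.0, 109.7, 79.7]
ee_rot: [-179.9, -0.0, 90.0]
ft_force: [-0.5, 1.2, 1.7]
opening: 0.1
finger_force: 0.9
190 [(50, 98, np.float64(638.0), np.float64(644.0)), (65, 1136, np.float64(520.0), np.float64(646.0)), (80, 154, np.float64(524.0), np.float64(643.0))]
```

```bash
python3 -m crank '[{"hand":1,"dx":0,"dy":-3,"dz":1,"rx":0,"ry":0,"rz":0},{"hand":1,"dx":0,"dy":-3,"dz":2,"rx":0,"ry":0,"rz":0},{"hand":1,"dx":0,"dy":-3,"dz":3,"rx":0,"ry":0,"rz":0},{"hand":1,"dx":0,"dy":-3,"dz":4,"rx":0,"ry":0,"rz":0},{"hand":1,"dx":0,"dy":-3,"dz":5,"rx":0,"ry":0,"rz":0},{"hand":1,"dx":0,"dy":-3,"dz":5,"rx":0,"ry":0,"rz":0}]'
```

```text
t: 45.88
eef_pos: [540.5, 109.7, 78.2]
ee_rot: [-179.9, -0.2, 90.0]
ft_force: [-9.0, -1.0, 28.1]
opening: 0.3
finger_force: 13.6
```

```bash
python3 -m crank '[{"hand":1,"dx":0,"dy":0,"dz":-10,"rx":0,"ry":0,"rz":0},{"hand":1,"dx":0,"dy":0,"dz":-60,"rx":0,"ry":0,"rz":0},{"hand":1,"dx":0,"dy":0,"dz":-120,"rx":0,"ry":0,"rz":0},{"hand":1,"dx":-50,"dy":-50,"dz":-150,"rx":0,"ry":0,"rz":0},{"hand":1,"dx":-100,"dy":-100,"dz":-150,"rx":0,"ry":0,"rz":0},{"hand":1,"dx":-120,"dy":-100,"dz":-150,"rx":0,"ry":0,"rz":0},{"hand":1,"dx":-120,"dy":-100,"dz":-150,"rx":0,"ry":0,"rz":0}]'
python3 - <<'E'
from h import *
o=np.load("top.npz"); i,P=cloud("top"); save(i,"end")
b=lambda P:(P[...,0]>530)&(P[...,0]<638)&(P[...,1]>35)&(P[...,1]<315)&(P[...,2]>60)&(P[...,2]<100)
for Q in (o["P"],P):
    q=Q[b(Q)]; A=np.c_[q[:,:2]-[582,175],np.ones(len(q))]; print(len(q),np.linalg.lstsq(A,q[:,2],rcond=None)[0].round(4))
E
```

```text
t: 46.75
eef_pos: [438.9, -12.7, 225.1]
ee_rot: [180.0, -0.1, 89.7]
ft_force: [0.9, -0.2, -0.5]
opening: 0.2
finger_force: 0.0
2987 [-4.00000e-03 -1.00000e-04  7.91762e+01]
2906 [-5.50000e-03 -6.00000e-04  7.91203e+01]
```

View pics/end.png

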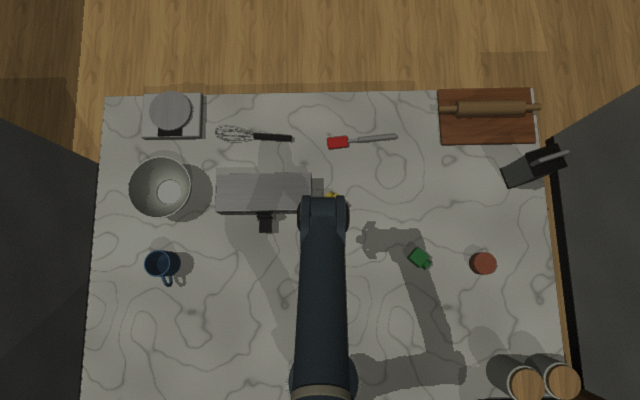

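The lid at (265,192) is shut: its roof plane matches the original latched one to within 0.002 rad, and the other things are where they were. I'll hand it in.

```bash
python3 -c "
from bench import r;print(r.close_job())"
```

```text
the job is handed in; nothing more can be done
None
```

I've handed the job in (no verdict came back): the three jars in the scene were in one straight, square row about 51 mm apart when last seen before closing, the lid is down and holding shut, and the other kitchen things look unmoved.

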